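# Fetch the marked bushing from under the hood and present it to the inspection camera

## Robot

A 7-joint arm with a two-finger parallel gripper is mounted at the origin on the work surface. World frame = base frame: x ahead of the robot, y to its left, z up, the work surface at z = 0. Lengths are in m, angles in rad, forces in N, time in s.
With the tool pointing down it reaches from about 0.4 to 0.85 m from the base axis. Payload 4.5 kg.
Tool frame: the origin (TCP) lies on the centre line of the jaws, within the pads' length; the fingertips stand 14 mm ahead of it and the grasp point (between the pads) lies 5 mm behind it (r.tcp_to_tips is the z of the fingertips in the tool frame, in m); z points along the fingers, y is the direction in which the jaws open and shut (so a half turn about z gives the same grasp; the last joint's range is limited). The gripper opens to 88 mm and grips with 3 to 60 N. Pads are 18 mm wide; open, the fingers measure 123 mm over their backs; the gripper's body (75 mm by 187 mm) begins 45 mm behind the grasp point.
Start: joints at [-1.181, 0.689, -0.195, 1.565, 0.157, 0.902, -0.215], TCP at [0.218, 0.586, 0.253] pointing down, gripper open.
Joint ranges: [-3.01, 3.01], [-0.46, 2.08], [-1.47, 1.51], [0.13, 2.56], [-1, 4.14], [0.04, 2.09], [-2.66, 2.66]. Speed limits (rad/s): [2.57, 2.57, 3.14, 3.14, 3.14, 3.14, 3.14].

## Interface

Orientations are given as a unit quaternion [x, y, z, w].
In Python, from plant import r, viewer gives the robot as it stands.
- The arm moves only by the shell command python3 -m inch 'ROWS' [FORCE]. ROWS is JSON, a list of rows, each a list of 3 entries, a list of its own where there are three numbers: the closure, from 0 (fully open) to 1 (shut), then the shift along the tool's x, y, z in cm, then the turn about the tool's z in degrees. In form: [[fingers, [x, y, z], yaw], ...]. A call has 1 to 20 rows; each row is the pose to reach, as a shift and turn from the pose commanded when the call began, along the tool's axes at that moment; what a row does not reach only later rows make up. A row lasts 1/10 s, in which the tool goes at most 50 mm and 8.59 degrees, less where a joint would pass 70% of its speed; a pose out of reach is approached as far as the arm can. A call with a gripper value outside its range is refused whole. The fingers move at their own pace and stop on an object; FORCE is the grip in N (left out, the last holds). Time passes only in rows, so rows that repeat a pose let the fingers close. It gives the time, the measured TCP pose, the force and the opening at its end, in the units of the state.
- r.get_state(): the state, without advancing time (a new reading comes with each control period).
- viewer.snapshot(name): name is "side" or "top"; returns the picture (420x560x3 uint8, red, green, blue); there is no depth.
- viewer.camera_params(name): a dict with "intrinsics" (3x3 intrinsics, pixels), "world_to_cam" (4x4, takes a point from world to camera coordinates). Camera axes: x right, y up, looking along -z (the intrinsics and any distortion apply to the point x, -y, -z); pixel columns grow to the right and rows downward; lengths in m; the calibration is good to about 2 mm. A picture is of the moment at which its call begins. camera_params takes no time and is no camera call.
- r.finish_job(): hands the job in, once; it reports no verdict.
Trained networks look in the newest picture that a camera, given by its name, has taken for a name from the list of things; names that differ only in an ending like _2 or _b are one class to them, and where a whole thing is asked for, a point or a joint stands for the part that bears it (a point fixed in the world has none). Each returns a list of dicts, best first, with "p" (0 to 1); they miss things now and then, are a little off and sometimes report something else, mostly with a low value. They report only what shows in the picture. A call takes as long as a camera call. They do not tell look-alikes from the thing itself.
- viewer.outline_of(camera, name): "pixels" (420x560 bool, what is visible of it) and "bbox" ([left, top, width, height] in pixels, round what is visible of it).
The state is a dict: "clock": time; "q": joint angles; "qd": joint speeds; "joint_torque": joint torques, N m; "tool_pos": TCP position; "eef_rot": TCP orientation; "contact_force": force on the tool from outside, world axes, zero at the start; "moment": the same for the moment, N m; "opening": opening from 0.0 (shut) to 1.0 (fully open).
Only numpy, scipy, OpenCV 4.12 (cv2) and the standard library are available. Lean on these libraries where they do the work, as an engineer would, in place of code of your own. Each camera call takes 0.05 s, during which the arm holds its last target.

## Task

Pull the carriage of the green marking station out by its red knob, all the way to its stop, so that the flanged steel bushing standing on its post comes out from under the hood; then lift the bushing off the post and present it in the air to the inspection camera: flange towards the lens, bore in line with the tilted lens, and its middle 100 mm in front of the lens, which is level with the red tip of the camera's distance finger. Finish while holding it there, still, in the gripper. Leave the carriage out, do not touch the camera or its stand, and do not disturb the other things on the table.

Things in the scene. Friction and masses are not known exactly. Their poses are not given: they have to be found in the camera images.
- carriage (a joint): travel of the aluminium carriage (plate 175 x 85 mm, top face 30 mm above the table) along its guideway, m: 0 = fully under the hood, 0.14 = fully out at the front stop. It slides along the station's own -x, with about 2.5 N of friction and light damping, and stays where it is left. All episodes start at 0.
- station: green marking station, fixed to the table but placed differently each time. Origin on the table under the front edge of its hood; its -x is the direction in which the carriage comes out, z up. The hood is a tunnel 120 mm wide running from the origin 130 mm towards +x, roof underside 110 mm and roof top 122 mm above the table, with a grey marking head on the roof up to 227 mm. The base and guide rails reach 240 mm in front of the hood and are no higher than 24 mm.
- knob_grip (a point): point on the axis of the carriage's red upright round knob, 26 mm diameter, red part from 50 to 100 mm above the table; this point is 75 mm above the table. It moves with the carriage. At the start it stands 75 mm in front of the hood's front edge.
- post_top (a point): top of the brass locating post on the carriage, 115 mm behind the knob (towards the station's +x): 17 mm diameter, 25 mm tall above the carriage plate, so its top is 55 mm above the table. Axes as the station's. It moves with the carriage.
- bushing_mid (a point): centre (half-way up, on the bore axis) of the steel flanged bushing that stands on the post. 60 mm tall, flange 54 mm diameter and 10 mm thick at the bottom, barrel 38 mm diameter above it, bore 20 mm right through; about 0.46 kg (it varies a little). z is the bore axis, pointing away from the flange. On the post the centre is 60 mm above the table.
- focus (a point): point in the air where the bushing's centre belongs: on the optical axis, 100 mm in front of the front glass of the inspection camera. Its z axis is the optical axis and points out of the lens, upwards and roughly towards the robot: 30 degrees from vertical, leaning to the camera stand's own -x. 202 mm above the table. The thin distance finger with its 12 mm red ball tip stands 75 mm from this point along this frame's +x, at the same distance from the lens as this point.
- inspector: inspection camera with its stand, fixed to the table but placed differently each time: grey base plate 150 x 130 x 12 mm, blue camera body, black lens, white ring light 72 mm diameter round the front glass. Origin on the table, right below the front glass, which is 115 mm above the table; z up, the lens leans to its -x.
- spare_a: spare flanged bushing standing upright on the table, same shape and size as the one on the carriage (54 mm flange below, 60 mm tall); origin at the centre of its underside; to be left alone
- spare_b: second spare flanged bushing standing on the table, same shape; origin at the centre of its underside; to be left alone
- oil_bottle: yellow oil bottle with red cap, 56 mm diameter, 150 mm tall; origin at the centre of its underside; to be left alone
- brush: chip brush lying on the table, 200 mm long along its x; origin on the table side about the middle of its length; to be left alone
- wrench: steel wrench lying on the table, 190 mm long along its x; origin on the table side about the middle of its length; to be left alone
- plug_gauge: steel plug gauge standing on the table, 32 mm diameter, 75 mm tall; origin at the centre of its underside; to be left alone
- chip_tray: open blue sheet-metal tray 130 x 180 x 40 mm on the table; origin at the centre of its underside; to be left alone
- bushing: the same bushing on the carriage: origin at the centre of its flanged underside, z along the bore away from the flange
Things that resemble listed ones, but are neither listed nor needed, are in the scene too. Leave any turquoise look-alike of the inspector alone.

How it is judged:
By the outcome, as a careful person would: the job done as asked, in the order asked, and still so for the second after the job is handed in, while the arm keeps its last pose, push and grip.
It also fails if it takes over 61 s, if anything falls off the work surface, if the arm or the gripper's body presses on something with over 40 N, if the wrist force passes 120 N, or if a joint passes its speed limit or range.

## Working session

There is one attempt and no reset: what is moved stays moved. The work goes in short steps, Python scripts to look and compute and a shell command to move; the robot and the scene stay as the last step left them, time stands still between calls to the robot, and variables do not carry over. Pictures are saved under pics/ and viewed, and the job is handed in when it is done.

```bash
ls; mkdir -p pics
python3 - <<'E'
from plant import r, viewer
import cv2
for n in ("side","top"):
    im=viewer.snapshot(n); cv2.imwrite(f"pics/{n}0.png",im[:,:,::-1])
    p=viewer.camera_params(n); print(n,p)
s=r.get_state(); print(s); print(r.tcp_to_tips)
E
```

```text
pics
side {'intrinsics': array([[531.27414361,   0.        , 276.93415823],
       [  0.        , 531.27414361, 213.49934533],
       [  0.        ,   0.        ,   1.        ]]), 'world_to_cam': array([[-0.99647781, -0.0820787 , -0.0171774 ,  0.56948755],
       [ 0.04671063, -0.71341581,  0.69918238, -0.13067724],
       [-0.06964261,  0.69591736,  0.71473697, -1.74678971],
       [ 0.        ,  0.        ,  0.        ,  1.        ]])}
top {'intrinsics': array([[482.76241278,   0.        , 278.85366792],
       [  0.        , 482.76241278, 205.31271199],
       [  0.        ,   0.        ,   1.        ]]), 'world_to_cam': array([[ 0.0181272 , -0.99969987,  0.01647931, -0.03719692],
       [ 0.99353256,  0.01985827,  0.11179759, -0.56961842],
       [-0.11209129,  0.01434616,  0.99359435, -1.6160696 ],
       [ 0.        ,  0.        ,  0.        ,  1.        ]])}
{'clock': 0.1, 'q': array([-1.18121272,  0.68987856, -0.19453464,  1.56621873,  0.15731325,
        0.90245349, -0.21510109]), 'qd': array([ 0.00107871, -0.0021004 ,  0.00036516, -0.0038701 ,  0.00172715,
       -0.00151469,  0.00061948]), 'joint_torque': array([-3.27362890e-03, -5.28495920e+01, -1.27202287e+00, -1.53837955e+01,
       -5.26727107e-02,  1.90463426e-03,  3.27163491e-05]), 'tool_pos': array([0.21755413, 0.5853605 , 0.25200969]), 'eef_rot': array([ 1.76909688e-01,  9.84226777e-01, -7.78312332e-04, -8.38670796e-05]), 'contact_force': array([-0.77448906, -0.27582606, -0.43114929]), 'moment': array([ 0.02028703,  0.05643114, -0.04356338]), 'opening': 1.0013958380129124}
0.014
```

View pics/side0.png

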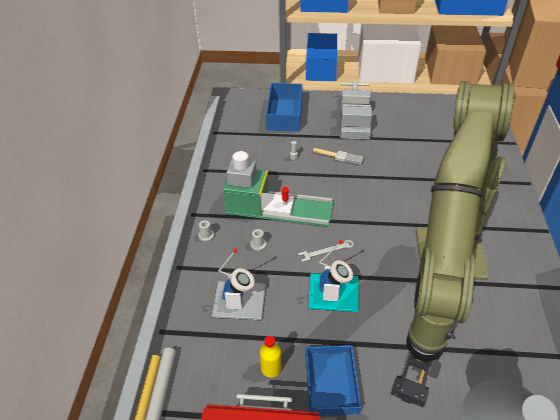

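View pics/top0.png

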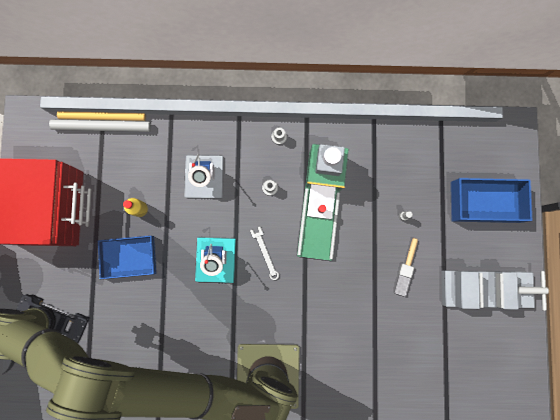

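The side view shows the station with its red knob at about (285,195). The grey inspector is at about (238,285) and the turquoise look-alike at about (335,280). In the top view the knob is at (322,209), the grey inspector at (203,176) and the turquoise one at (214,260). The grey one fits "grey base plate, blue body", so I'll confirm it in enlarged crops.

```bash
cat > h.py <<'E'
import numpy as np, cv2
from plant import r, viewer
P={n:viewer.camera_params(n) for n in("side","top")}
def proj(n,X):
    X=np.atleast_2d(X); p=P[n]; c=X@p["world_to_cam"][:3,:3].T+p["world_to_cam"][:3,3]
    c=c*[1,-1,-1]; u=c@p["intrinsics"].T; return u[:,:2]/u[:,2:]
def ray(n,uv):
    p=P[n]; d=np.linalg.inv(p["intrinsics"])@[uv[0],uv[1],1]; d=d*[1,-1,-1]
    R=p["world_to_cam"][:3,:3]; return -R.T@p["world_to_cam"][:3,3], R.T@d
def atz(n,uv,z):
    o,d=ray(n,uv); return o+d*(z-o[2])/d[2]
def tri(obs):
    A=np.zeros((3,3));b=np.zeros(3)
    for n,uv in obs:
        o,d=ray(n,uv); d=d/np.linalg.norm(d); M=np.eye(3)-np.outer(d,d); A+=M;b+=M@o
    return np.linalg.solve(A,b)
def crop(im,x,y,w,h,k,name):
    cv2.imwrite(name,cv2.resize(im[y:y+h,x:x+w,::-1],None,fx=k,fy=k,interpolation=cv2.INTER_CUBIC))
E
python3 - <<'E'
from h import *
ims={}
for n in("side","top"):
    im=viewer.snapshot(n); ims[n]=im
    for nm in ("inspector","station","knob_grip","carriage","bushing"):
        for d in viewer.outline_of(n,nm)[:3]:
            m=d["pixels"]; ys,xs=np.nonzero(m); print(n,nm,round(d["p"],2),d["bbox"],xs.mean().round(1),ys.mean().round(1))
a=ims["side"][220:320,180:380]; b=ims["side"][140:240,180:380]
f=lambda a:cv2.resize(a[:,:,::-1],None,fx=4,fy=4,interpolation=cv2.INTER_CUBIC)
cv2.imwrite("pics/s_ins.png",f(ims["side"][225:325,190:380])); cv2.imwrite("pics/s_sta.png",f(ims["side"][140:240,200:350]))
cv2.imwrite("pics/t_ins.png",f(ims["top"][140:290,160:280])); cv2.imwrite("pics/t_sta.png",f(ims["top"][130:270,270:370]))
E
```

```text
side inspector 0.93 [212.1, 249.7, 55.3, 70.5] 238.7 297.0
side inspector 0.73 [306.6, 238.6, 52.7, 73.3] 333.7 288.7
side inspector 0.35 [296.4, 239.7, 57.6, 20.6] 325.0 250.1
side station 0.95 [223.9, 152.3, 110.1, 73.9] 268.8 196.9
side knob_grip 0.87 [259.9, 191.6, 31.9, 20.3] 276.7 202.7
side carriage 0.58 [261.2, 187.1, 31.9, 29.1] 277.0 202.1
top inspector 0.56 [197.1, 240.7, 36.9, 43.4] 214.7 259.8
top inspector 0.55 [183.7, 154.6, 39.1, 45.5] 203.2 176.4
top station 0.73 [296.1, 144.7, 52.3, 116.3] 321.4 201.0
top knob_grip 0.95 [306.2, 185.8, 28.8, 34.3] 320.6 201.5
top carriage 0.7 [306.4, 186.1, 27.6, 34.4] 320.7 201.7
```

View pics/s_ins.png

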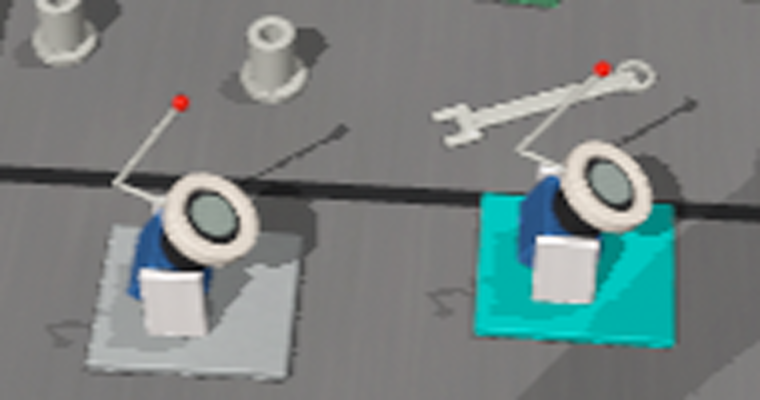

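View pics/t_ins.png

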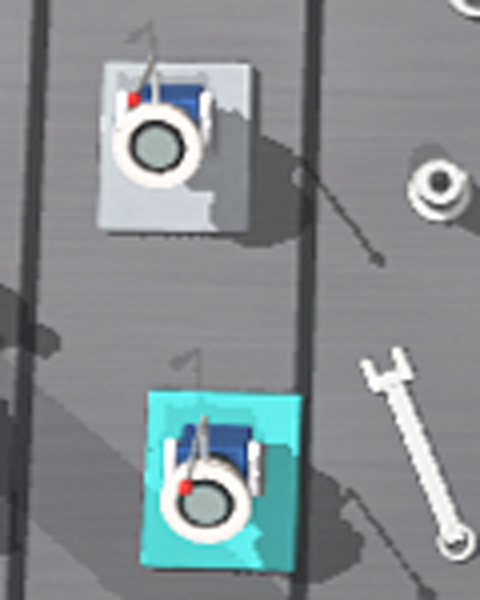

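View pics/s_sta.png

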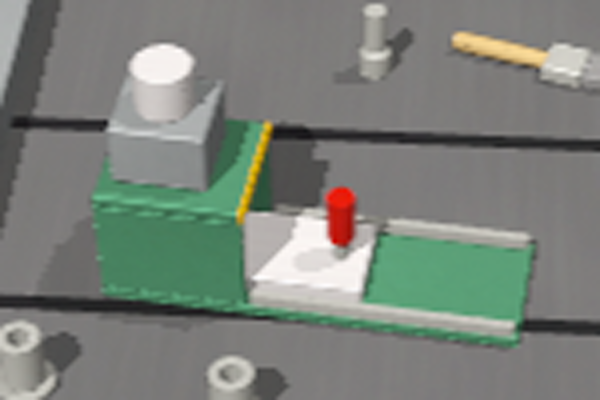

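View pics/t_sta.png

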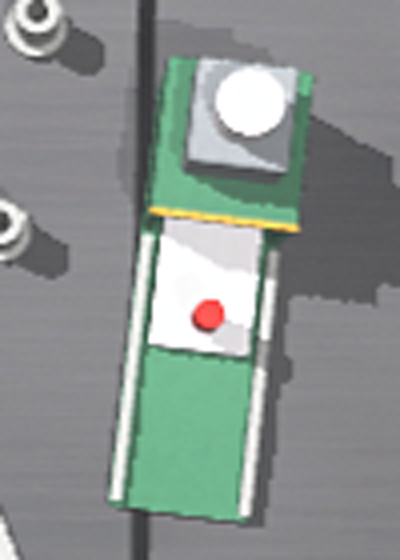

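Run:
```python
from h import *
def red(n,im,box):
    x,y,w,h=box; s=im[y:y+h,x:x+w].astype(int); m=(s[...,0]>140)&(s[...,1]<90)&(s[...,2]<90)
    wgt=m*1.; ys,xs=np.nonzero(m); return np.array([xs.mean()+x,ys.mean()+y]),xs.size,(xs.min()+x,xs.max()+x,ys.min()+y,ys.max()+y)
S=viewer.snapshot("side");T=viewer.snapshot("top")
a=red("side",S,(225,240,20,20)); b=red("top",T,(185,155,20,20)); print(a,b)
tip=tri([("side",a[0]),("top",b[0])]); print("tip",tip,proj("side",tip),proj("top",tip))
g=tri([("side",(243,278.9)),("top",(199.2,176.4))]); print("glass",g,proj("side",g),proj("top",g))
print("glass@.115",atz("side",(243,278.9),.115),atz("top",(199.2,176.4),.115))
c=[atz("top",(160+u/4,140+v/4),.012) for u,v in((104,62),(258,62),(250,232),(98,230))]
for q in c: print("plate top",q.round(4))
c=np.array(c); 
for i,j in((0,1),(1,2),(2,3),(3,0)): print(np.linalg.norm(c[i]-c[j]).round(4),np.degrees(np.arctan2(*(c[j]-c[i])[[1,0]])).round(2))
c=[atz("side",(190+u/4,225+v/4),.012) for u,v in((113,227),(302,238),(288,376),(90,366))]
for q in c: print("plate side",q.round(4))
c=np.array(c)
for i,j in((0,1),(1,2),(2,3),(3,0)): print(np.linalg.norm(c[i]-c[j]).round(4),np.degrees(np.arctan2(*(c[j]-c[i])[[1,0]])).round(2))
a=red("side",S,(270,175,30,30)); b=red("top",T,(310,195,25,25)); print(a,b)
k=tri([("side",a[0]),("top",b[0])]); print("knob",k,proj("side",k),proj("top",k),atz("side",a[0],.08),atz("top",b[0],.1))
# station: rails
pts=dict(Lfar=((149,232)),Lnear=(117,502),Rnear=(246,517),Rfar=(271,250))
for kk,(u,v) in pts.items(): print(kk,atz("top",(270+u/4,130+v/4),.024).round(4))
for kk,(u,v) in dict(hoodL=(149,211),hoodR=(298,230)).items(): print(kk,atz("top",(270+u/4,130+v/4),.122).round(4))
for kk,(u,v) in dict(hoodfar=(268,126),hoodnear=(240,218)).items(): print("s",kk,atz("side",(200+u/4,140+v/4),.122).round(4))
for kk,(u,v) in dict(farhood=(385,222),farend=(532,240),nearhood=(250,290),nearend=(515,326)).items(): print("s",kk,atz("side",(200+u/4,140+v/4),.024).round(4))
```

```text
(array([234.61538462, 250.38461538]), 13, (np.int64(233), np.int64(236), np.int64(249), np.int64(252))) (array([192.88888889, 164.66666667]), 9, (np.int64(192), np.int64(194), np.int64(163), np.int64(166)))
tip [0.66437635 0.23690425 0.23958203] [[234.59538784 250.38102084]] [[192.88869662 164.68524847]]
glass [0.65006948 0.23623226 0.11224719] [[242.73552822 278.85564922]] [[199.19438379 176.63964823]]
glass@.115 [0.64884029 0.23841443 0.115     ] [0.65039205 0.23582069 0.115     ]
plate top [0.7407 0.3002 0.012 ]
plate top [0.7437 0.1663 0.012 ]
plate top [0.594  0.1686 0.012 ]
plate top [0.5931 0.2995 0.012 ]
0.134 -88.76
0.1496 179.12
0.131 90.4
0.1476 0.26
plate side [0.7414 0.1772 0.012 ]
plate side [0.5924 0.1776 0.012 ]
plate side [0.5905 0.3037 0.012 ]
plate side [0.7381 0.3055 0.012 ]
0.149 179.87
0.1261 90.87
0.1476 0.69
0.1283 -88.5
(array([284.86516854, 193.56179775]), 89, (np.int64(282), np.int64(288), np.int64(187), np.int64(201))) (array([321.78125, 208.     ]), 32, (np.int64(318), np.int64(325), np.int64(205), np.int64(211)))
knob [ 0.55768337 -0.16845706  0.07720164] [[284.4874469  193.50686635]] [[321.76210139 208.39898546]] [ 0.55612297 -0.16532326  0.08      ] [ 0.55653394 -0.16613645  0.1       ]
Lfar [ 0.6332 -0.1233  0.024 ]
Lnear [ 0.4011 -0.0988  0.024 ]
Rnear [ 0.3905 -0.2085  0.024 ]
Rfar [ 0.6197 -0.2288  0.024 ]
hoodL [ 0.6357 -0.1159  0.122 ]
hoodR [ 0.6226 -0.2372  0.122 ]
s hoodfar [ 0.6232 -0.2292  0.122 ]
s hoodnear [ 0.6355 -0.1113  0.122 ]
s farhood [ 0.519  -0.2167  0.024 ]
s farend [ 0.3868 -0.2019  0.024 ]
s nearhood [ 0.6319 -0.1232  0.024 ]
s nearend [ 0.4004 -0.0949  0.024 ]
```

Confirmed: the grey base plate (side crop (190,300), top crop (175,150)) is the real inspector, and the turquoise one is the look-alike to leave alone. The triangulated finger tip agrees with focus +x pointing up and away from the robot. The moves only offer yaw, so the tool stays vertical. The 30° tilt will have to come from pivoting the bushing in the pads against the post, with the carriage held at its stop. I'll start by travelling to above the knob.

```bash
cat >> h.py <<'E'
from scipy.spatial.transform import Rotation as Ro
def todo(p,jaw_deg):
    s=r.get_state(); R=Ro.from_quat(s["eef_rot"]).as_matrix()
    d=R.T@(np.array(p)-s["tool_pos"])*100
    a=np.degrees(np.arctan2(R[1,1],R[0,1])); t=(jaw_deg-a+90)%180-90
    print("t",round(s["clock"],2),"pos",s["tool_pos"].round(4),"zaxis",R[:,2].round(3),"jaw",a.round(2),"F",s["contact_force"].round(1),"open",round(s["opening"],3)); print("shift cm",d.round(2),"tool-z turn",(-t).round(2))
E
python3 -c "
from h import *
todo((0.557,-0.166,0.35),83.9)"
python3 -m inch '[[0,[0,0,-3],0],[0,[-2,-2,-7],0],[0,[-5,-5,-10],0]]'
```

```text
t 0.8 pos [0.2177 0.5859 0.2528] zaxis [-0.  0. -1.] jaw 69.62 F [-0.2  0.8  0.2] open 1.002
shift cm [-58.   -58.66  -9.73] tool-z turn -14.28
clock: 1.1
tool_pos: [0.2452, 0.5247, 0.3534]
eef_rot: [0.175, 0.985, 0.002, -0.001]
contact_force: [1.9, 1.1, 0.2]
opening: 1.001
```

```bash
python3 -c "
from h import *
todo((0.557,-0.166,0.35),83.9)"
```

```text
t 1.1 pos [0.2452 0.5247 0.3534] zaxis [-0.     0.004 -1.   ] jaw 69.84 F [1.9 1.1 0.2] open 1.001
shift cm [-53.07 -54.1    0.08] tool-z turn -14.06
```

```bash
python3 -m inch '[[0,[-2,-2,0],0],[0,[-5,-5,0],-1],[0,[-8.5,-8.5,0],-3],[0,[-12,-12,0],-5],[0,[-15.5,-15.5,0],-7],[0,[-19,-19,0],-9],[0,[-22.5,-22.5,0],-11],[0,[-26,-26,0],-13],[0,[-29.5,-29.5,0],-14.1],[0,[-33,-33,0],-14.1],[0,[-36,-36.5,0],-14.1],[0,[-39.5,-40,0],-14.1],[0,[-43,-43.5,0],-14.1],[0,[-46,-47,0],-14.1],[0,[-49,-50,0],-14.1],[0,[-51,-52,0],-14.1],[0,[-52.5,-53.5,0],-14.1],[0,[-53,-54,0],-14.1],[0,[-53,-54,0],-14.1],[0,[-53,-54,0],-14.1]]'
python3 - <<'E'
from h import *
S=viewer.snapshot("side");T=viewer.snapshot("top")
cv2.imwrite("pics/s1.png",S[:,:,::-1]);cv2.imwrite("pics/t1.png",T[:,:,::-1])
todo((0.556,-0.166,0.18),83.9)
E
```

```text
clock: 3.1
tool_pos: [0.5549, -0.1661, 0.3515]
eef_rot: [0.054, 0.999, 0.001, -0.0]
contact_force: [-0.3, -0.1, 0.7]
opening: 0.999
t 3.2 pos [ 0.555  -0.166   0.3518] zaxis [-0.     0.001 -1.   ] jaw 83.86 F [-0.7 -0.5 -0.1] open 1.001
shift cm [-1.100e-01 -1.000e-02  1.718e+01] tool-z turn -0.04
```

```bash
python3 -m inch '[[0,[-0.1,0,3],0],[0,[-0.1,0,7],0],[0,[-0.1,0,11],0],[0,[-0.1,0,15],0],[0,[-0.1,0,18],0],[0,[-0.1,0,21],0],[0,[-0.1,0,23.5],0],[0,[-0.1,0,25.5],0],[0,[-0.1,0,27],0],[0,[-0.1,0,27.4],0],[0,[-0.1,0,27.4],0],[0,[-0.1,0,27.4],0]]'
python3 - <<'E'
from h import *
S=viewer.snapshot("side");T=viewer.snapshot("top")
f=lambda a:cv2.resize(a[:,:,::-1],None,fx=4,fy=4,interpolation=cv2.INTER_CUBIC)
cv2.imwrite("pics/s2.png",np.hstack([f(S[140:240,230:330]),f(T[160:260,270:370])]))
todo((0.556,-0.166,0.077),83.9)
E
```

```text
clock: 4.4
tool_pos: [0.5569, -0.1678, 0.0785]
eef_rot: [0.055, 0.999, -0.0, 0.001]
contact_force: [0.4, 1.3, 0.1]
opening: 0.998
t 4.5 pos [ 0.5569 -0.168   0.0786] zaxis [ 0.002 -0.    -1.   ] jaw 83.71 F [-0.2  0.1 -0.4] open 0.998
shift cm [0.11 0.19 0.16] tool-z turn -0.19
```

View pics/s2.png

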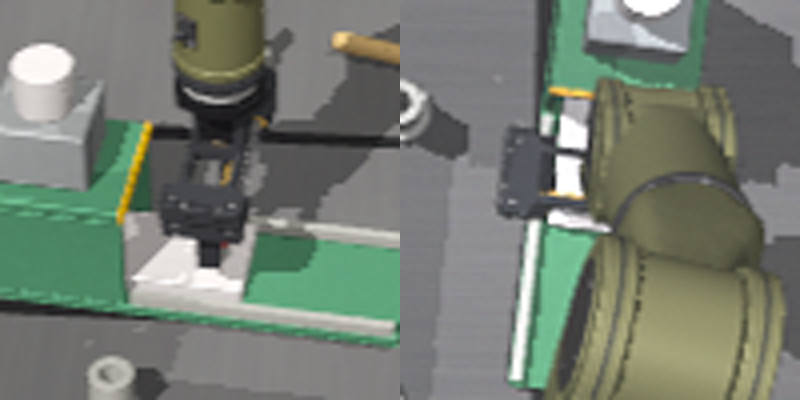

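The fingers straddle the knob, with a little red showing behind the near finger at crop (225,240). I'll close on it.

```bash
python3 -m inch '[[1,[0,0,0],0],[1,[0,0,0],0],[1,[0,0,0],0],[1,[0,0,0],0],[1,[0,0,0],0],[1,[0,0,0],0],[1,[0,0,0],0]]' 35
python3 - <<'E'
from h import *
c=np.cos(np.radians(-6.1)); s=np.sin(np.radians(-6.1)); p=r.get_state()["tool_pos"]
todo(p-.14*np.array([c,s,0]),83.9)
E
```

```text
clock: 5.2
tool_pos: [0.5562, -0.1678, 0.0775]
eef_rot: [0.055, 0.998, 0.0, -0.0]
contact_force: [1.1, 0.2, 0.0]
opening: 0.389
t 5.2 pos [ 0.5562 -0.1678  0.0775] zaxis [-0.  0. -1.] jaw 83.72 F [1.1 0.2 0. ] open 0.389
shift cm [14.   -0.05  0.  ] tool-z turn -0.18
```

```bash
python3 -m inch '[[1,[0,0,0],0],[1,[0,0,0],0],[1,[0,0,0],0],[1,[0,0,0],0]]' 35; python3 -m inch '[[1,[0.5,0,0],0],[1,[1.3,0,0],0],[1,[2.5,0,0],0],[1,[4,0,0],0],[1,[5.5,0,0],0],[1,[7,0,0],0]]' 35
```

```text
clock: 5.6
tool_pos: [0.5561, -0.1685, 0.0775]
eef_rot: [0.055, 0.998, -0.0, -0.0]
contact_force: [0.2, -2.7, -1.0]
opening: 0.283
clock: 6.2
tool_pos: [0.4871, -0.1611, 0.0775]
eef_rot: [0.055, 0.998, -0.001, 0.001]
contact_force: [3.7, -5.8, -9.6]
opening: 0.282
```

```bash
python3 -m inch '[[1,[1.5,0,0],0],[1,[3,0,0],0],[1,[4.5,0,0],0],[1,[5.7,0,0],0],[1,[6.4,0,0],0],[1,[6.8,0,0],0],[1,[6.8,0,0],0]]' 35; python3 -m inch '[[1,[0.2,0,0],0],[1,[0.3,0,0],0],[1,[0.4,0,0],0]]' 35
```

```text
clock: 6.9
tool_pos: [0.4182, -0.1537, 0.0775]
eef_rot: [0.056, 0.998, -0.001, -0.0]
contact_force: [-0.5, -5.9, -4.9]
opening: 0.28
clock: 7.2
tool_pos: [0.4168, -0.1535, 0.0775]
eef_rot: [0.056, 0.998, -0.001, 0.002]
contact_force: [4.0, -6.2, -8.5]
opening: 0.286
```

```bash
python3 -m inch '[[1,[0.2,0,0],0],[1,[0.3,0,0],0],[1,[0.3,0,0],0]]' 35; python3 -c "
from h import *
s=r.get_state(); print(s['tool_pos'],s['contact_force'])"
```

```text
clock: 7.5
tool_pos: [0.4168, -0.1535, 0.0775]
eef_rot: [0.056, 0.998, -0.001, 0.005]
contact_force: [7.8, -6.7, -12.1]
opening: 0.283
[ 0.41675069 -0.15352897  0.07751969] [  7.76561442  -6.74548181 -12.05347174]
```

At the stop: the position hasn't moved while the pull force rose. I'll release and rise.

```bash
python3 -m inch '[[1,[-0.3,0,0],0],[1,[-0.3,0,0],0],[0,[-0.3,0,0],0],[0,[-0.3,0,0],0],[0,[-0.3,0,0],0],[0,[-0.3,0,0],0],[0,[-0.3,0,0],0],[0,[-0.3,0,0],0],[0,[-0.3,0,0],0],[0,[-0.3,0,-2],0],[0,[-0.3,0,-5],0],[0,[-0.3,0,-9],0],[0,[-0.3,0,-14],0],[0,[-0.3,0,-18],0],[0,[-0.3,0,-20],0]]' 35
python3 -m inch '[[0,[0,-4,0],0],[0,[0,-9,0],0],[0,[0,-14,0],0],[0,[0,-18,0],0],[0,[0,-20,0],0],[0,[0,-20,0],0]]'
python3 - <<'E'
from h import *
S=viewer.snapshot("side");T=viewer.snapshot("top")
cv2.imwrite("pics/s3.png",S[:,:,::-1])
f=lambda a,k:cv2.resize(a[:,:,::-1],None,fx=k,fy=k,interpolation=cv2.INTER_CUBIC)
cv2.imwrite("pics/t3.png",f(T[130:270,270:400],4)); cv2.imwrite("pics/s3c.png",f(S[140:240,200:360],4))
for n in("side","top"):
  for nm in("bushing","post_top"):
    for d in viewer.outline_of(n,nm)[:4]: ys,xs=np.nonzero(d["pixels"]); print(n,nm,round(d["p"],2),d["bbox"],xs.mean().round(1),ys.mean().round(1))
todo((0.531,-0.166,0.15),83.9)
E
```

```text
clock: 9.0
tool_pos: [0.4159, -0.1526, 0.2809]
eef_rot: [0.055, 0.998, -0.001, 0.002]
contact_force: [0.5, -0.8, -0.3]
opening: 1.002
clock: 9.6
tool_pos: [0.3915, -0.3544, 0.2771]
eef_rot: [0.058, 0.998, -0.001, -0.0]
contact_force: [0.2, -0.4, 0.1]
opening: 1.003
side bushing 0.81 [285.0, 191.1, 15.6, 20.0] 291.6 198.9
side bushing 0.44 [223.9, 149.7, 106.4, 76.9] 268.2 196.6
side post_top 0.62 [279.8, 191.1, 51.4, 30.7] 310.0 207.8
side post_top 0.24 [303.0, 345.4, 59.7, 67.3] 331.8 380.4
top bushing 0.49 [312.4, 209.7, 14.6, 15.3] 319.4 217.5
top post_top 0.65 [301.2, 204.0, 34.8, 57.5] 316.5 235.1
t 9.9 pos [ 0.3937 -0.3493  0.2776] zaxis [-0.     0.001 -1.   ] jaw 83.88 F [-0.6 -0.3  0.4] open 0.997
shift cm [-11.7   19.68  12.78] tool-z turn -0.02
```

View pics/t3.png

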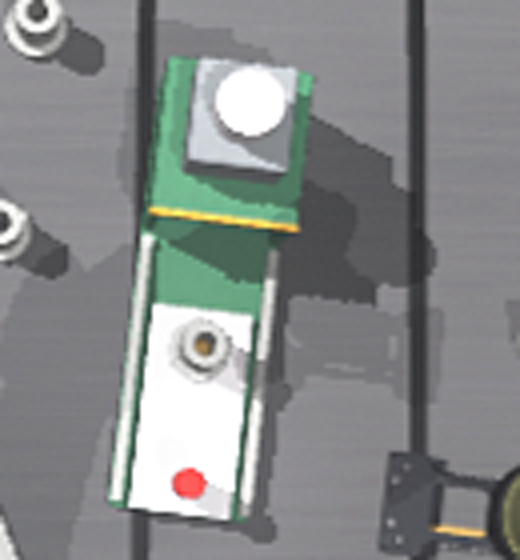

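View pics/s3c.png

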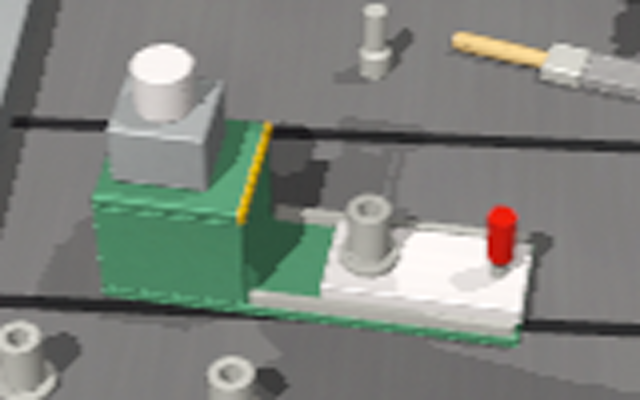

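The carriage is fully out and the bushing stands free on its post, with its bore at top crop (204,345) and side crop (370,208). Next I check its position.

Run:
```python
from h import *
b=(320.6,215.9);s=(200+370.5/4-.5,140+208.5/4-.5)
print(atz("top",b,.09),atz("side",s,.09),tri([("top",b),("side",s)]))
k=(270+190/4-.5,130+484/4-.5);ks=(200+501/4-.5,140+215/4-.5)
print(atz("top",k,.1),atz("side",ks,.1))
todo((0.5305,-0.1665,0.14),83.85)
```

```text
[ 0.53140218 -0.1634987   0.09      ] [ 0.53097595 -0.16610695  0.09      ] [ 0.53097532 -0.16321158  0.09275276]
[ 0.41760123 -0.15174089  0.1       ] [ 0.41884283 -0.15455215  0.1       ]
t 9.9 pos [ 0.3937 -0.3493  0.2776] zaxis [-0.     0.001 -1.   ] jaw 83.88 F [-0.6 -0.3  0.4] open 0.997
shift cm [-11.65  19.62  13.78] tool-z turn 0.03
```

Top and side agree on the bushing at about (0.531, -0.166). I'll approach and grasp the upper barrel with the jaws across the station.

```bash
python3 -m inch '[[0,[-1,2,0],0],[0,[-3,5,0],0],[0,[-5,8.5,0],0],[0,[-7,12,0],0],[0,[-9,15.5,0],0],[0,[-10.7,18,0],0],[0,[-11.5,19.4,0],0],[0,[-11.7,19.7,2],0],[0,[-11.7,19.7,5],0],[0,[-11.7,19.7,8],0],[0,[-11.7,19.7,10],0]]'; python3 -c "
from h import *
todo((0.531,-0.166,0.070),83.85)"
```

```text
clock: 11.0
tool_pos: [0.5295, -0.1682, 0.1759]
eef_rot: [0.055, 0.998, -0.0, -0.001]
contact_force: [-0.1, 0.2, 0.8]
opening: 1.003
t 11.0 pos [ 0.5295 -0.1682  0.1759] zaxis [-0.003 -0.    -1.   ] jaw 83.71 F [-0.1  0.2  0.8] open 1.003
shift cm [-0.15  0.24 10.59] tool-z turn -0.14
```

```bash
python3 -m inch '[[0,[-0.1,0.1,2.5],0],[0,[-0.1,0.1,5.5],0],[0,[-0.1,0.1,8],0],[0,[-0.1,0.1,9.5],0],[0,[-0.1,0.1,10.5],0],[0,[-0.1,0.1,10.7],0],[0,[-0.1,0.1,10.7],0],[1,[-0.1,0.1,10.7],0],[1,[-0.1,0.1,10.7],0],[1,[-0.1,0.1,10.7],0],[1,[-0.1,0.1,10.7],0],[1,[-0.1,0.1,10.7],0],[1,[-0.1,0.1,10.7],0],[1,[-0.1,0.1,10.7],0],[1,[-0.1,0.1,10.7],0],[1,[-0.1,0.1,10.7],0],[1,[-0.1,0.1,10.7],0]]' 30; python3 -c "
from h import *
todo((0.531,-0.166,0.070),83.85)"
```

```text
clock: 12.7
tool_pos: [0.5321, -0.1669, 0.0706]
eef_rot: [0.055, 0.999, 0.0, -0.0]
contact_force: [0.5, 0.8, 2.1]
opening: 0.42
t 12.7 pos [ 0.5321 -0.1669  0.0706] zaxis [ 0.  0. -1.] jaw 83.72 F [0.5 0.8 2.1] open 0.42
shift cm [0.12 0.08 0.06] tool-z turn -0.13
```

```bash
python3 -m inch '[[1,[0,0,-0.5],0],[1,[0,0,-1.5],0],[1,[0,0,-3],0],[1,[0,0,-5],0],[1,[0,0,-7.5],0],[1,[0,0,-10],0],[1,[0,0,-12],0],[1,[0,0,-12.5],0],[1,[0,0,-12.5],0]]' 30
python3 - <<'E'
from h import *
S=viewer.snapshot("side");T=viewer.snapshot("top")
f=lambda a,k:cv2.resize(a[:,:,::-1],None,fx=k,fy=k,interpolation=cv2.INTER_CUBIC)
cv2.imwrite("pics/s4c.png",np.hstack([f(S[130:230,220:320],4),f(T[140:240,270:370],4)]))
u=-22e-3; todo((0.631+u*.9943,-0.176-u*.1066,0.180),83.85)
for v in((185,170),(288,183)): print(atz("top",(270+v[0]/4,130+v[1]/4),.122))
E
```

```text
clock: 13.6
tool_pos: [0.5322, -0.1676, 0.1962]
eef_rot: [0.055, 0.998, -0.0, 0.001]
contact_force: [0.1, -0.0, -3.8]
opening: 0.423
t 13.7 pos [ 0.5313 -0.1672  0.1947] zaxis [-0.002  0.    -1.   ] jaw 83.71 F [-0.1 -0.8 -4. ] open 0.426
shift cm [-7.81  0.21  1.46] tool-z turn -0.14
[ 0.67003828 -0.14485887  0.122     ]
[ 0.66107899 -0.22892345  0.122     ]
```

View pics/s4c.png

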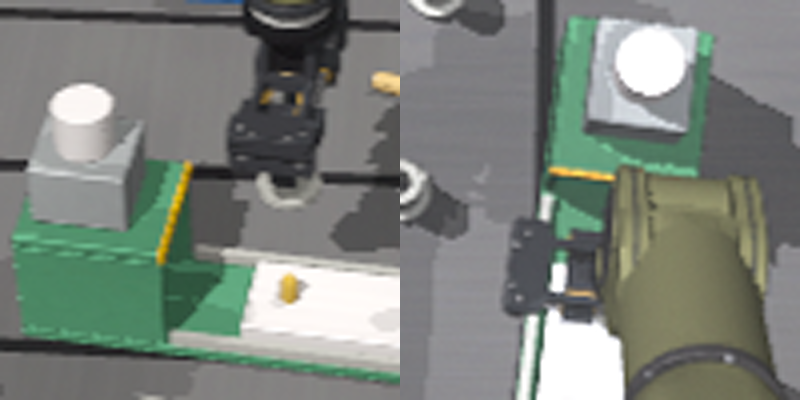

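The bushing is held: the flange shows at side crop (290,190) and the brass post is bare at (290,288). I'll use the fixed front edge of the hood roof as a pivot under the far side of the flange. First I move above it.

```bash
python3 -m inch '[[1,[-0.7,0,0],0],[1,[-2,0.1,0],0],[1,[-3.5,0.1,0],0],[1,[-5,0.2,0],0],[1,[-6.5,0.2,0],0],[1,[-7.5,0.2,0.4],0],[1,[-7.8,0.2,1],0],[1,[-7.8,0.2,1.5],0],[1,[-7.8,0.2,1.8],0],[1,[-7.8,0.2,1.8],0]]' 30
python3 - <<'E'
from h import *
S=viewer.snapshot("side")
f=lambda a,k:cv2.resize(a[:,:,::-1],None,fx=k,fy=k,interpolation=cv2.INTER_CUBIC)
cv2.imwrite("pics/s5c.png",f(S[110:230,210:330],5))
u=-22e-3; todo((0.631+u*.9943,-0.176-u*.1066,0.1626),83.85)
E
```

```text
clock: 14.7
tool_pos: [0.6086, -0.1737, 0.1767]
eef_rot: [0.055, 0.998, 0.0, -0.001]
contact_force: [-0.1, -0.3, -3.8]
opening: 0.421
t 14.75 pos [ 0.6091 -0.1738  0.1772] zaxis [-0.001  0.    -1.   ] jaw 83.71 F [ 0.9 -0.7 -3.2] open 0.418
shift cm [-0.01  0.01  1.46] tool-z turn -0.14
```

View pics/s5c.png

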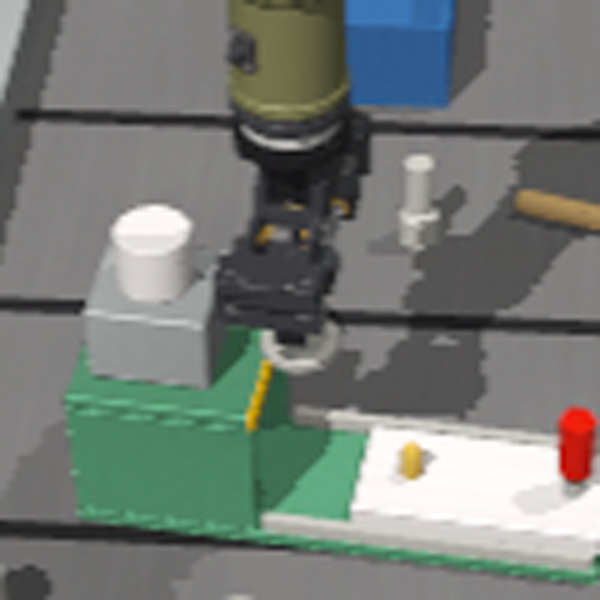

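```bash
python3 -m inch '[[1,[0,0,0.4],0],[1,[0,0,0.8],0],[1,[0,0,1.1],0],[1,[0,0,1.3],0],[1,[0,0,1.4],0],[1,[0,0,1.4],0]]' 12;  python3 -m inch '[[1,[0,0,0.1],0],[1,[0,0,0.1],0]]' 12; python3 -m inch '[[1,[0.15,0,0.2],0],[1,[0.15,0,0.2],0]]' 12
```

```text
clock: 15.35
tool_pos: [0.6098, -0.1737, 0.1634]
eef_rot: [0.055, 0.998, 0.0, -0.0]
contact_force: [-0.2, -0.3, -4.0]
opening: 0.426
clock: 15.55
tool_pos: [0.61, -0.1738, 0.1626]
eef_rot: [0.055, 0.998, 0.0, 0.0]
contact_force: [0.8, 0.6, -3.5]
opening: 0.423
clock: 15.75
tool_pos: [0.6081, -0.1739, 0.1611]
eef_rot: [0.055, 0.998, -0.0, 0.0]
contact_force: [-2.6, 0.2, 2.0]
opening: 0.431
```

```bash
python3 -m inch '[[1,[0.2,0,0.1],0],[1,[0.4,0,0.25],0],[1,[0.58,0,0.35],0],[1,[0.58,0,0.35],0]]' 12;  python3 -m inch '[[1,[0.22,0,0.18],0],[1,[0.45,0,0.38],0],[1,[0.67,0,0.58],0],[1,[0.67,0,0.58],0]]' 12
python3 - <<'E'
from h import *
S=viewer.snapshot("side")
f=lambda a,k:cv2.resize(a[:,:,::-1],None,fx=k,fy=k,interpolation=cv2.INTER_CUBIC)
cv2.imwrite("pics/s6c.png",f(S[150:210,240:310],8))
E
```

```text
clock: 16.15
tool_pos: [0.6024, -0.1733, 0.1568]
eef_rot: [0.055, 0.998, -0.0, -0.0]
contact_force: [0.5, -2.0, 0.4]
opening: 0.422
clock: 16.55
tool_pos: [0.5951, -0.1714, 0.1506]
eef_rot: [0.055, 0.999, 0.001, -0.001]
contact_force: [-0.3, -0.4, -1.6]
opening: 0.418
```

View pics/s6c.png

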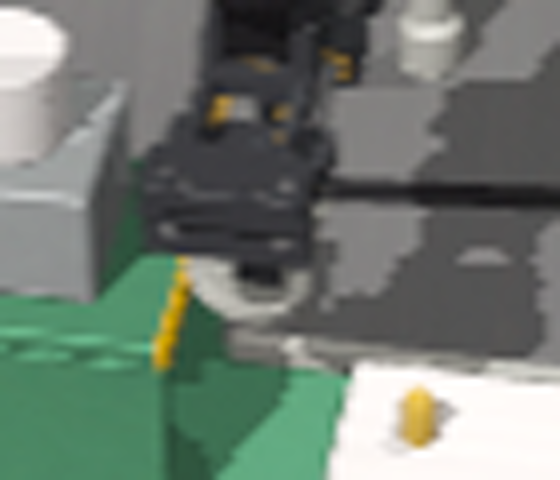

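```bash
python3 -m inch '[[1,[0.2,0,0.2],0],[1,[0.35,0,0.4],0],[1,[0.5,0,0.58],0],[1,[0.5,0,0.58],0]]' 12; python3 -m inch '[[1,[0.5,0,-0.5],0],[1,[1.3,0,-1.5],0],[1,[2,0,-3],0],[1,[2,0,-5],0],[1,[2,0,-7],0],[1,[2,0,-9],0],[1,[2,0,-10],0],[1,[2,0,-10],0]]' 30
python3 - <<'E'
from h import *
S=viewer.snapshot("side");T=viewer.snapshot("top")
f=lambda a,k:cv2.resize(a[:,:,::-1],None,fx=k,fy=k,interpolation=cv2.INTER_CUBIC)
print(r.get_state()["tool_pos"])
cv2.imwrite("pics/s7.png",S[:,:,::-1])
cv2.imwrite("pics/s7c.png",f(S[120:190,250:330],8))
for n in("side","top"):
    for d in viewer.outline_of(n,"bushing")[:4]: print(n,round(d["p"],2),d["bbox"])
E
```

```text
clock: 17.0
tool_pos: [0.5902, -0.1713, 0.1448]
eef_rot: [0.055, 0.999, 0.0, -0.001]
contact_force: [-0.6, 0.3, -4.5]
opening: 0.42
clock: 17.8
tool_pos: [0.5718, -0.1698, 0.2477]
eef_rot: [0.055, 0.998, -0.0, 0.002]
contact_force: [-0.2, -0.7, -4.1]
opening: 0.412
[ 0.57048868 -0.16942668  0.24532996]
top 0.64 [124.0, 201.2, 22.1, 15.7]
```

View pics/s7c.png

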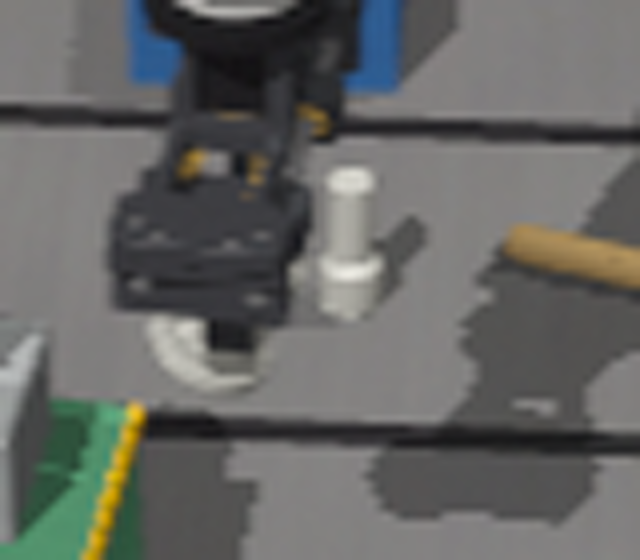

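It is tilted the right way: the flange's left side is raised at (150,330) and its low point is at about (215,390). To measure the angle I'll overlay the model at several tilts.

```bash
cat >> h.py <<'E'
def bush_pts(c,a,ref):
    a=a/np.linalg.norm(a); e1=np.cross(a,ref); e1/=np.linalg.norm(e1); e2=np.cross(a,e1)
    t=np.linspace(0,2*np.pi,60); o=[]
    for h,rad in((-.03,.027),(-.02,.027),(-.02,.019),(.03,.019),(.03,.010)):
        o.append(c+h*a+rad*(np.outer(np.cos(t),e1)+np.outer(np.sin(t),e2)))
    return o
def overlay(im,n,c,a,box,k,col=(0,0,255),which=range(5)):
    x,y,w,h=box; v=cv2.resize(im[y:y+h,x:x+w,::-1],None,fx=k,fy=k,interpolation=cv2.INTER_CUBIC)
    for i,p in enumerate(bush_pts(c,a,np.array([0,1.,0]))):
        if i in which: 
            q=((proj(n,p)-[x,y]+.5)*k-.5); cv2.polylines(v,[np.round(q).astype(int)],True,col,1)
    return v
E
cat > ov.py <<'E'
from h import *
import sys
def panel(S,n,box,k,ths,Lc,yaw,wh=(0,1,3)):
    s=r.get_state(); R=Ro.from_quat(s["eef_rot"]).as_matrix(); G=s["tool_pos"]-.005*R[:,2]
    out=[]
    for th in ths:
        t=np.radians(th); y=np.radians(yaw); a=np.array([-np.sin(t)*np.cos(y),-np.sin(t)*np.sin(y),np.cos(t)])
        v=overlay(S,n,G-Lc*a,a,box,k,which=wh); cv2.putText(v,str(th),(5,20),0,.6,(0,255,255),2); out.append(v)
    return out
E
python3 - <<'E'
from ov import *
S=viewer.snapshot("side")
o=panel(S,"side",(255,145,45,35),8,[20,25,30,35],.0156,-6.1,(0,1))
cv2.imwrite("pics/ov1.png",np.vstack([np.hstack(o[:2]),np.hstack(o[2:])]))
E
```

```text
(no output)
```

View pics/ov1.png

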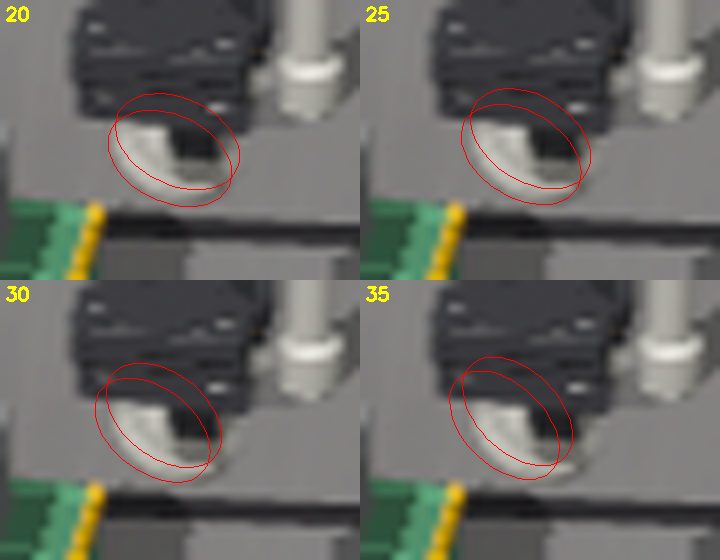

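Run:
```python
from ov import *
S=viewer.snapshot("side")
rows=[]
for L in(.011,.0135,.016):
    rows.append(np.hstack(panel(S,"side",(262,150,32,26),7,[18,21,24],L,-6.1,(0,1))))
cv2.imwrite("pics/ov2.png",np.vstack(rows))
```

```text
(no output)
```

View pics/ov2.png

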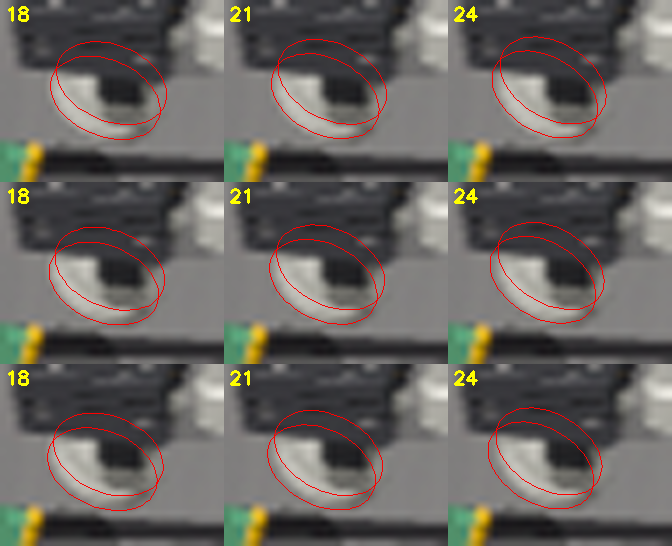

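The tilt is about 21°, with the bushing's middle about 12.5 mm below the grip along its axis. The rim slipped off the edge towards the end, since the support force vanished. I'll do a second push with more overlap.

```bash
python3 -m inch '[[1,[-0.5,0,1],0],[1,[-1.4,0,2.5],0],[1,[-2.2,0,4],0],[1,[-2.7,0,5.5],0],[1,[-2.8,0,7],0],[1,[-2.8,0,7.7],0],[1,[-2.8,0,8],0],[1,[-2.8,0,8],0],[1,[-2.8,0,8],0]]' 30;python3 - <<'E'
from ov import *
todo((.5983,-.1725,.1493),83.9)
S=viewer.snapshot("side")
cv2.imwrite("pics/ov3.png",np.hstack(panel(S,"side",(245,150,50,50),7,[18,21],.0125,-6.1,(0,1))))
E
```

```text
clock: 19.0
tool_pos: [0.5993, -0.1727, 0.1661]
eef_rot: [0.055, 0.998, -0.0, 0.001]
contact_force: [0.3, -0.8, -4.1]
opening: 0.409
t 19.0 pos [ 0.5993 -0.1727  0.1661] zaxis [ 0.001 -0.    -1.   ] jaw 83.7 F [ 0.3 -0.8 -4.1] open 0.409
shift cm [0.1  0.01 1.68] tool-z turn -0.2
```

View pics/ov3.png

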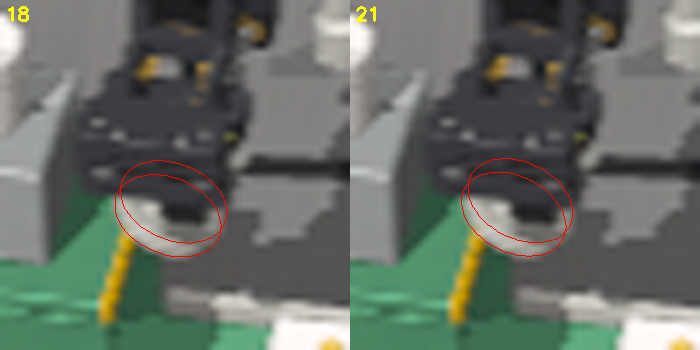

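```bash
python3 -m inch '[[1,[0,0,0.5],0],[1,[0,0,1],0],[1,[0,0,1.4],0],[1,[0,0,1.5],0],[1,[0,0,1.5],0]]' 12;  python3 -m inch '[[1,[0,0,0.1],0],[1,[0,0,0.2],0],[1,[0,0,0.2],0]]' 12; python3 -m inch '[[1,[0.1,0,0.2],0],[1,[0.1,0,0.2],0]]' 12
```

```text
clock: 19.55
tool_pos: [0.5986, -0.1726, 0.1504]
eef_rot: [0.055, 0.998, 0.0, -0.0]
contact_force: [-1.2, -0.3, -1.7]
opening: 0.417
clock: 19.85
tool_pos: [0.5979, -0.1725, 0.1484]
eef_rot: [0.055, 0.998, 0.0, -0.001]
contact_force: [-4.6, 0.5, 1.7]
opening: 0.414
clock: 20.05
tool_pos: [0.5971, -0.1724, 0.1463]
eef_rot: [0.055, 0.998, 0.0, -0.001]
contact_force: [-4.8, -0.4, 2.0]
opening: 0.411
```

```bash
python3 -m inch '[[1,[0.1,0,0.15],0],[1,[0.2,0,0.3],0],[1,[0.3,0,0.45],0],[1,[0.3,0,0.45],0]]' 12;python3 - <<'E'
from ov import *
todo((.5983,-.1725,.1493),83.9)
S=viewer.snapshot("side")
cv2.imwrite("pics/ov4.png",np.hstack(panel(S,"side",(255,160,36,36),9,[27,31],.0105,-6.1,(0,1))))
E
```

```text
clock: 20.45
tool_pos: [0.5954, -0.1722, 0.1419]
eef_rot: [0.055, 0.998, -0.0, 0.001]
contact_force: [-2.3, 1.3, -0.1]
opening: 0.413
t 20.45 pos [ 0.5954 -0.1722  0.1419] zaxis [ 0.001 -0.    -1.   ] jaw 83.72 F [-2.3  1.3 -0.1] open 0.413
shift cm [-0.29  0.   -0.74] tool-z turn -0.18
```

View pics/ov4.png

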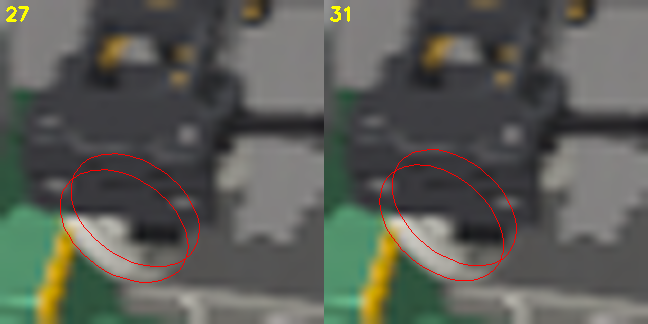

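```bash
python3 -m inch '[[1,[0.3,0,-0.5],0],[1,[1,0,-1.5],0],[1,[1.5,0,-3.5],0],[1,[2,0,-6],0],[1,[2,0,-8.5],0],[1,[2,0,-10],0],[1,[2,0,-10],0],[1,[2,0,-10],0]]' 30;python3 - <<'E'
from ov import *
todo((.5983,-.1725,.1493),83.9)
S=viewer.snapshot("side")
rows=[]
for L in(.009,.012):
    rows.append(np.hstack(panel(S,"side",(262,150,32,28),8,[25,28,31],L,-6.1,(0,1))))
cv2.imwrite("pics/ov5.png",np.vstack(rows))
E
```

```text
clock: 21.3
tool_pos: [0.5747, -0.1698, 0.242]
eef_rot: [0.055, 0.998, 0.0, 0.0]
contact_force: [-0.7, -1.0, -3.4]
opening: 0.414
t 21.3 pos [ 0.5747 -0.1698  0.242 ] zaxis [ 0.  0. -1.] jaw 83.72 F [-0.7 -1.  -3.4] open 0.414
shift cm [-2.37 -0.01  9.27] tool-z turn -0.18
```

View pics/ov5.png

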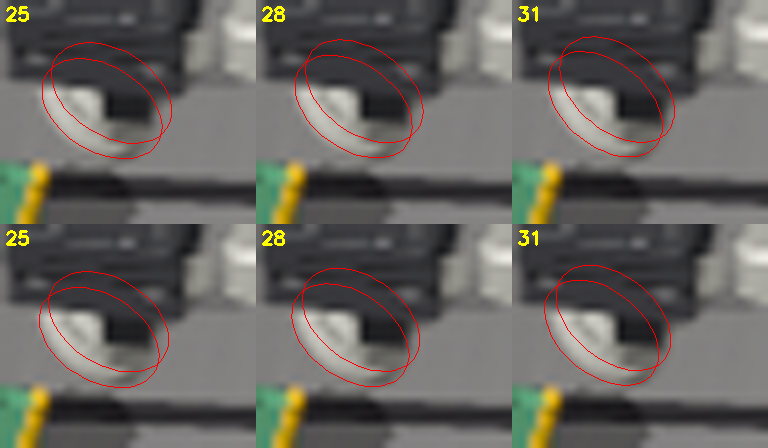

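```bash
cat > fit.py <<'E'
from h import *
from scipy.ndimage import map_coordinates, gaussian_filter
def score(g,n,c,a,sector):
    pts=np.vstack([proj(n,p) for p in bush_pts(c,a,np.array([0,1.,0]))[:2]])
    h=cv2.convexHull(pts.astype(np.float32))[:,0]; 
    d=np.linalg.norm(np.diff(np.vstack([h,h[:1]]),axis=0),axis=1); L=np.r_[0,np.cumsum(d)]; hh=np.vstack([h,h[:1]])
    t=np.linspace(0,L[-1],120,endpoint=False); q=np.c_[np.interp(t,L,hh[:,0]),np.interp(t,L,hh[:,1])]
    ctr=q.mean(0); tg=np.roll(q,-1,0)-np.roll(q,1,0); nn=np.c_[tg[:,1],-tg[:,0]]; nn/=np.linalg.norm(nn,axis=1)[:,None]
    nn*=np.sign(((q-ctr)*nn).sum(1))[:,None]
    ang=np.degrees(np.arctan2(q[:,1]-ctr[1],q[:,0]-ctr[0])); m=(ang>sector[0])&(ang<sector[1])
    q=q[m];nn=nn[m]
    f=lambda o:np.stack([map_coordinates(ch,[(q+o*nn)[:,1],(q+o*nn)[:,0]],order=1) for ch in g],-1)
    return np.abs(f(-.7)-f(.7)).sum(1).mean()
def fit(im,n,yaw,ths,sector,span=.005):
    s=r.get_state(); R=Ro.from_quat(s["eef_rot"]).as_matrix(); G=s["tool_pos"]-.005*R[:,2]
    g=[gaussian_filter(im[...,i].astype(float),.5) for i in range(3)]
    y=np.radians(yaw); res=[]
    for th in ths:
        t=np.radians(th); a=np.array([-np.sin(t)*np.cos(y),-np.sin(t)*np.sin(y),np.cos(t)])
        best=(-1,)
        for dx in np.arange(-span,span+1e-6,.001):
            for dz in np.arange(-span,span+1e-6,.001):
                c=G-.011*a+np.array([dx,0,dz]); v=score(g,n,c,a,sector)
                if v>best[0]: best=(v,dx,dz)
        res.append((th,)+best)
    return res
E
python3 - <<'E'
from fit import *
S=viewer.snapshot("side")
for sec in((20,170),(50,175)):
  for x in fit(S,"side",-6.1,range(15,40,3),sec): print(sec,np.round(x,4))
E
```

```text
(20, 170) [ 1.50000e+01  8.99926e+01 -2.00000e-03 -5.00000e-03]
(20, 170) [ 1.80000e+01  8.52398e+01 -3.00000e-03 -5.00000e-03]
(20, 170) [ 2.10000e+01  8.12938e+01 -3.00000e-03 -5.00000e-03]
(20, 170) [2.40000e+01 7.80955e+01 4.00000e-03 5.00000e-03]
(20, 170) [2.70000e+01 8.07593e+01 3.00000e-03 4.00000e-03]
(20, 170) [3.00000e+01 8.37168e+01 2.00000e-03 4.00000e-03]
(20, 170) [3.30000e+01 8.73751e+01 0.00000e+00 3.00000e-03]
(20, 170) [ 3.60000e+01  8.99635e+01 -1.00000e-03  2.00000e-03]
(20, 170) [ 3.90000e+01  9.07514e+01 -2.00000e-03  1.00000e-03]
(50, 175) [ 1.500000e+01  1.138173e+02 -2.000000e-03 -5.000000e-03]
(50, 175) [ 1.800000e+01  1.082425e+02 -2.000000e-03 -5.000000e-03]
(50, 175) [ 2.100000e+01  1.016909e+02 -3.000000e-03 -5.000000e-03]
(50, 175) [ 2.4000e+01  9.6593e+01 -4.0000e-03 -5.0000e-03]
(50, 175) [ 2.70000e+01  8.89225e+01 -4.00000e-03 -5.00000e-03]
(50, 175) [3.00000e+01 8.28179e+01 0.00000e+00 3.00000e-03]
(50, 175) [3.3000e+01 8.3838e+01 0.0000e+00 3.0000e-03]
(50, 175) [ 3.60000e+01  8.57213e+01 -1.00000e-03  2.00000e-03]
(50, 175) [ 3.90000e+01  8.87636e+01 -2.00000e-03  0.00000e+00]
```

Background clutter (the black stripe) spoils that fit. I'll carry it on towards the inspector, aligning the jaws with it, and measure against plain table.

Run:
```python
from h import *
todo((.58,.06,.30),90.3)
for p in((.58,.06,.29),(.58,.03,.29),(.58,0,.29),(.58,-.03,.29),(.58,.09,.33)): print(p,proj("side",p),proj("top",p))
```

```text
t 21.4 pos [ 0.5742 -0.1697  0.2409] zaxis [-0.002  0.001 -1.   ] jaw 83.72 F [ 0.4 -0.1 -3.5] open 0.413
shift cm [ 1.95 22.9  -5.9 ] tool-z turn -6.58
(0.58, 0.06, 0.29) [[270.58722497 194.02830731]] [[250.45618748 191.35665881]]
(0.58, 0.03, 0.29) [[271.51132256 186.99568709]] [[260.86239616 191.56750926]]
(0.58, 0, 0.29) [[272.41099738 180.14893036]] [[271.26217431 191.77822942]]
(0.58, -0.03, 0.29) [[273.28720502 173.48076501]] [[281.65552788 191.9888194 ]]
(0.58, 0.09, 0.33) [[269.25236465 191.03849515]] [[239.13797798 189.13228364]]
```

View pics/s3.png

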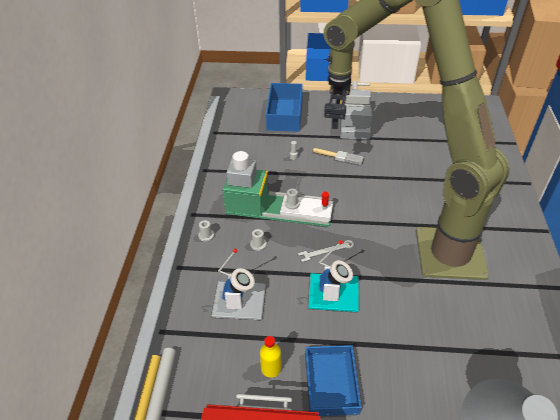

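```bash
python3 - <<'E'
from h import *
todo((.42,-.02,.30),90.3)
for p in((.42,-.02,.29),): print(p,proj("side",p),proj("top",p))
E
python3 -m inch '[[1,[1,1,-1],-1],[1,[3,3,-3],-3],[1,[5.5,5.5,-5],-5],[1,[8.5,8.5,-6],-6.6],[1,[11.5,11,-6],-6.6],[1,[14,13,-6],-6.6],[1,[16,13.2,-6],-6.6],[1,[17,13.2,-6],-6.6],[1,[17,13.2,-6],-6.6],[1,[17,13.2,-6],-6.6]]' 30;python3 - <<'E'
from fit import *
from ov import *
S=viewer.snapshot("side");T=viewer.snapshot("top")
cv2.imwrite("pics/s8.png",S[:,:,::-1]);cv2.imwrite("pics/t8.png",T[:,:,::-1])
s=r.get_state();c=proj("side",s["tool_pos"])[0];print(c,s["tool_pos"],s["clock"])
x,y=int(c[0])-15,int(c[1])-10
rows=[]
for L in(.009,.012):
    rows.append(np.hstack(panel(S,"side",(x,y,32,28),8,[24,27,30],L,0.3,(0,1))))
cv2.imwrite("pics/ov6.png",np.vstack(rows))
for sec in((20,170),(50,175)):
  for x in fit(S,"side",0.3,range(15,40,3),sec): print(sec,np.round(x,4))
E
```

```text
t 21.4 pos [ 0.5742 -0.1697  0.2409] zaxis [-0.002  0.001 -1.   ] jaw 83.72 F [ 0.4 -0.1 -3.5] open 0.413
shift cm [16.98 13.2  -5.87] tool-z turn -6.58
(0.42, -0.02, 0.29) [[326.4894684  177.92660571]] [[277.16506188 247.54477549]]
clock: 22.4
tool_pos: [0.4215, -0.0205, 0.3022]
eef_rot: [-0.002, 1.0, -0.0, 0.001]
contact_force: [0.5, 0.5, -4.7]
opening: 0.407
[326.08869713 174.74010945] [ 0.42178803 -0.0205607   0.30204098] 22.5
(20, 170) [1.50000e+01 7.27509e+01 4.00000e-03 5.00000e-03]
(20, 170) [1.80000e+01 7.71277e+01 3.00000e-03 5.00000e-03]
(20, 170) [2.10000e+01 8.06865e+01 2.00000e-03 5.00000e-03]
(20, 170) [2.40000e+01 8.28208e+01 2.00000e-03 5.00000e-03]
(20, 170) [2.70000e+01 8.34594e+01 0.00000e+00 4.00000e-03]
(20, 170) [3.0000e+01 8.3561e+01 0.0000e+00 4.0000e-03]
(20, 170) [ 3.30000e+01  8.44818e+01 -1.00000e-03  3.00000e-03]
(20, 170) [ 3.60000e+01  8.32668e+01 -2.00000e-03  2.00000e-03]
(20, 170) [ 3.90000e+01  8.19969e+01 -3.00000e-03  1.00000e-03]
(50, 175) [ 1.50000e+01  8.64495e+01 -5.00000e-03 -5.00000e-03]
(50, 175) [ 1.80000e+01  8.66533e+01 -5.00000e-03 -5.00000e-03]
(50, 175) [ 2.10000e+01  8.54473e+01 -5.00000e-03 -5.00000e-03]
(50, 175) [2.40000e+01 8.54328e+01 1.00000e-03 4.00000e-03]
(50, 175) [2.70000e+01 8.65383e+01 1.00000e-03 4.00000e-03]
(50, 175) [3.00000e+01 8.81575e+01 0.00000e+00 3.00000e-03]
(50, 175) [ 3.30000e+01  9.12639e+01 -1.00000e-03  3.00000e-03]
(50, 175) [ 3.60000e+01  9.30522e+01 -2.00000e-03  2.00000e-03]
(50, 175) [ 3.90000e+01  9.49675e+01 -3.00000e-03  1.00000e-03]
```

View pics/ov6.png

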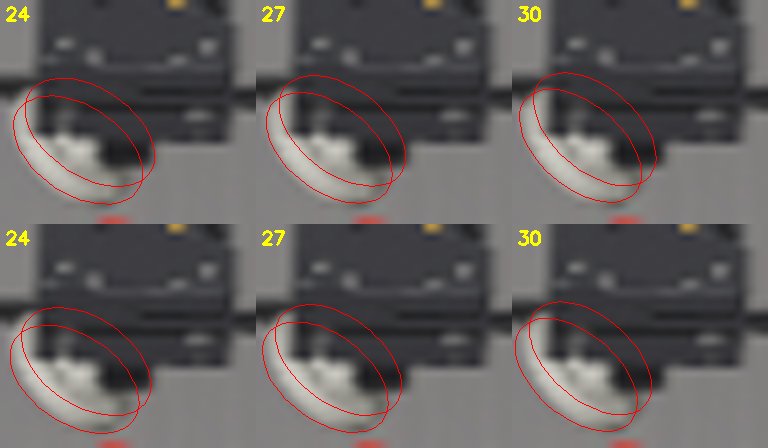

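View pics/s8.png

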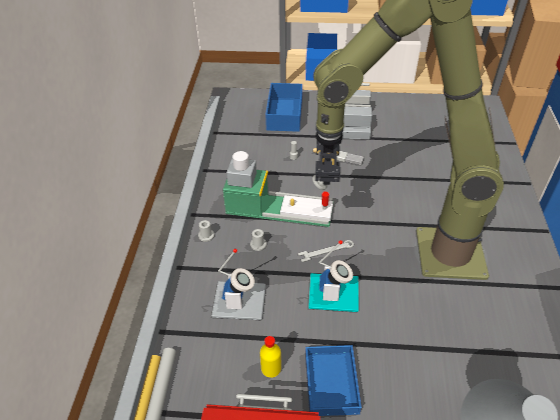

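```bash
sed -i 's/ang=np.degrees(np.arctan2(q\[:,1\]-ctr\[1\],q\[:,0\]-ctr\[0\]))/ang=np.degrees(np.arctan2(q[:,1]-ctr[1],q[:,0]-ctr[0]))%360/; s/np.arange(-span,span+1e-6,.001)/np.arange(-span,span+1e-6,.0005)/g' fit.py
python3 - <<'E'
from fit import *
S=cv2.imread("pics/s8.png")[:,:,::-1]
rows=[]
s=r.get_state(); R=Ro.from_quat(s["eef_rot"]).as_matrix(); G=s["tool_pos"]-.005*R[:,2]
for sec in((45,190),(30,200),(60,200)):
  for x in fit(S,"side",0.3,range(20,41,2),sec,.005):
    print(sec,np.round(x,4))
    if sec[0]==45 and x[0] in(22,26,28,30,32,36):
        t=np.radians(x[0]); a=np.array([-np.sin(t),0,np.cos(t)]); v=overlay(S,"side",G-.011*a+np.array([x[2],0,x[3]]),a,(308,162,32,28),8,which=(0,1,2,3)); cv2.putText(v,str(x[0]),(5,20),0,.6,(0,255,255),2); rows.append(v)
cv2.imwrite("pics/ov7.png",np.vstack([np.hstack(rows[:3]),np.hstack(rows[3:])]))
E
```

```text
(45, 190) [2.00000e+01 8.43576e+01 1.50000e-03 4.50000e-03]
(45, 190) [2.20000e+01 8.40569e+01 1.00000e-03 4.50000e-03]
(45, 190) [2.40000e+01 8.46091e+01 5.00000e-04 4.00000e-03]
(45, 190) [ 2.60000e+01  8.42928e+01 -0.00000e+00  4.00000e-03]
(45, 190) [ 2.8000e+01  8.4546e+01 -1.0000e-03  3.0000e-03]
(45, 190) [ 3.0000e+01  8.4047e+01 -1.0000e-03  3.0000e-03]
(45, 190) [ 3.20000e+01  8.64663e+01 -1.00000e-03  3.00000e-03]
(45, 190) [ 3.4000e+01  8.7283e+01 -1.5000e-03  2.5000e-03]
(45, 190) [ 3.60000e+01  8.87458e+01 -2.50000e-03  1.00000e-03]
(45, 190) [ 3.80000e+01  9.02521e+01 -2.50000e-03  1.00000e-03]
(45, 190) [ 4.00000e+01  9.00697e+01 -3.00000e-03  5.00000e-04]
(30, 200) [2.00000e+01 7.87685e+01 2.00000e-03 5.00000e-03]
(30, 200) [2.20000e+01 7.94477e+01 1.00000e-03 4.50000e-03]
(30, 200) [2.40000e+01 8.03475e+01 5.00000e-04 4.50000e-03]
(30, 200) [ 2.60000e+01  8.09301e+01 -0.00000e+00  4.00000e-03]
(30, 200) [ 2.80000e+01  8.09042e+01 -1.00000e-03  3.50000e-03]
(30, 200) [ 3.00000e+01  8.07243e+01 -1.50000e-03  3.00000e-03]
(30, 200) [ 3.20000e+01  8.15561e+01 -1.50000e-0
[... 243 characters left out ...]
1 -3.50000e-03  5.00000e-04]
(60, 200) [2.00000e+01 8.95189e+01 1.50000e-03 4.50000e-03]
(60, 200) [2.20000e+01 9.09256e+01 1.00000e-03 4.50000e-03]
(60, 200) [2.4000e+01 9.0351e+01 5.0000e-04 4.0000e-03]
(60, 200) [ 2.60000e+01  9.15557e+01 -0.00000e+00  4.00000e-03]
(60, 200) [ 2.80000e+01  9.11071e+01 -5.00000e-04  3.50000e-03]
(60, 200) [ 3.00e+01  9.19e+01 -1.50e-03  3.00e-03]
(60, 200) [ 3.2000e+01  9.1762e+01 -2.0000e-03  2.5000e-03]
(60, 200) [ 3.40000e+01  9.30254e+01 -2.50000e-03  2.00000e-03]
(60, 200) [ 3.60000e+01  9.27027e+01 -3.00000e-03  1.00000e-03]
(60, 200) [ 3.80000e+01  9.40633e+01 -3.50000e-03  5.00000e-04]
(60, 200) [ 4.00000e+01  9.38819e+01 -3.50000e-03 -0.00000e+00]
```

View pics/ov7.png

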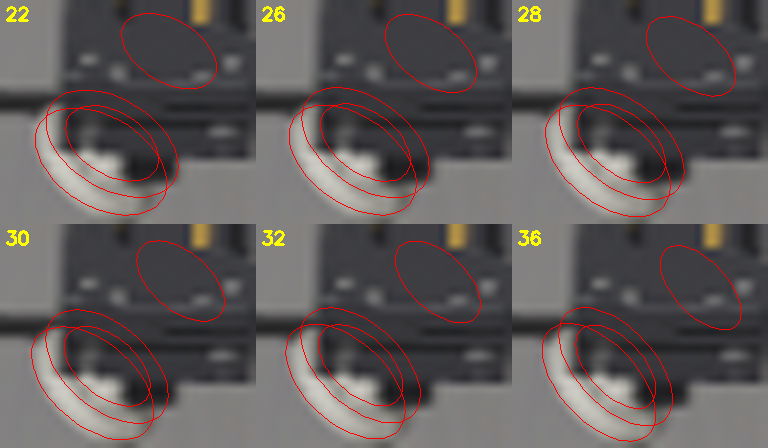

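The tilt is about 28–34°, but the camera offset makes that ambiguous. I'll yaw 90° so the flange faces the side camera for a second, independent view.

```bash
python3 -c "
from plant import r; print(r.get_state()['q'])"
python3 -m inch '[[1,[0,0,0],-4],[1,[0,0,0],-12],[1,[0,0,0],-20],[1,[0,0,0],-28],[1,[0,0,0],-36],[1,[0,0,0],-44],[1,[0,0,0],-52],[1,[0,0,0],-60],[1,[0,0,0],-68],[1,[0,0,0],-76],[1,[0,0,0],-84],[1,[0,0,0],-90],[1,[0,0,0],-90],[1,[0,0,0],-90]]' 30
python3 - <<'E'
from h import *
S=viewer.snapshot("side");T=viewer.snapshot("top")
cv2.imwrite("pics/s9.png",S[:,:,::-1]);cv2.imwrite("pics/t9.png",T[:,:,::-1])
s=r.get_state(); print(s["tool_pos"],s["eef_rot"],s["q"][6])
c=proj("side",s["tool_pos"])[0].astype(int); d=proj("top",s["tool_pos"])[0].astype(int)
f=lambda a,k:cv2.resize(a[:,:,::-1],None,fx=k,fy=k,interpolation=cv2.INTER_CUBIC)
cv2.imwrite("pics/c9.png",np.hstack([f(S[c[1]-20:c[1]+25,c[0]-22:c[0]+23],8),f(T[d[1]-22:d[1]+23,d[0]-22:d[0]+23],8)])); print(c,d)
E
```

```text
[ 0.09974845  0.35792494 -0.22276453  2.07167166  0.1173202   0.72217295
  1.37769915]
clock: 23.9
tool_pos: [0.421, -0.0206, 0.3018]
eef_rot: [0.708, -0.707, -0.0, -0.0]
contact_force: [0.0, 0.0, -3.5]
opening: 0.407
[ 0.42082618 -0.02037527  0.30190506] [ 7.08139181e-01 -7.06072868e-01 -1.51208848e-05 -6.94613937e-05] 2.636253734071964
[326 174] [277 247]
```

View pics/c9.png

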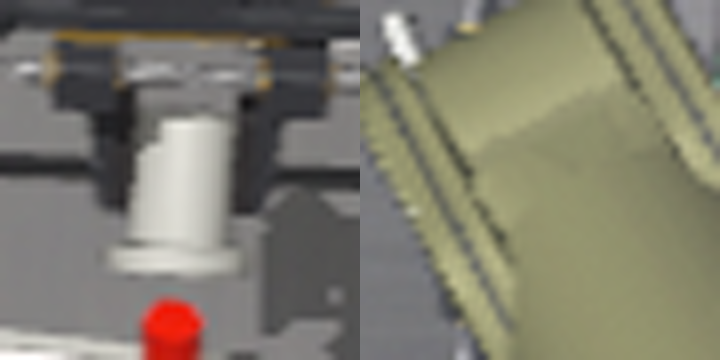

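A clear view now: the flange is at crop (175,258), the barrel rises to about (190,120) between the fingers, and it appears nearly side-on. I'll overlay the model.

Run:
```python
from h import *
S=cv2.imread("pics/s9.png")[:,:,::-1]
s=r.get_state(); R=Ro.from_quat(s["eef_rot"]).as_matrix(); G=s["tool_pos"]-.005*R[:,2]
out=[]
for th in(24,27,30,33,36,39):
    t=np.radians(th); a=np.array([0,-np.sin(t),np.cos(t)])
    a=a/np.linalg.norm(a)
    v=overlay(S,"side",G-.0105*a,a,(314,160,26,34),9,which=(0,1,2,3)); cv2.putText(v,str(th),(5,20),0,.6,(0,255,255),2); out.append(v)
cv2.imwrite("pics/ov9.png",np.vstack([np.hstack(out[:3]),np.hstack(out[3:])]))
```

```text
(no output)
```

View pics/ov9.png

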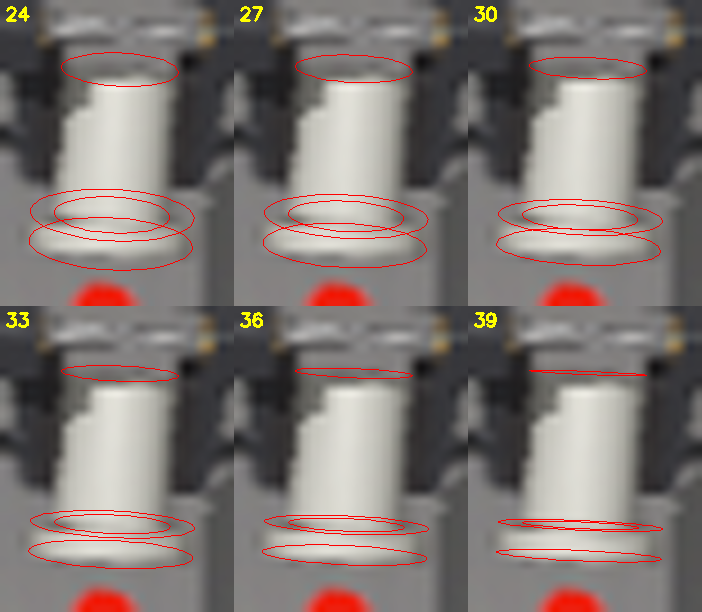

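Run:
```python
from fit import *
S=cv2.imread("pics/s9.png")[:,:,::-1]
s=r.get_state(); R=Ro.from_quat(s["eef_rot"]).as_matrix(); G=s["tool_pos"]-.005*R[:,2]
g=[gaussian_filter(S[...,i].astype(float),.4) for i in range(3)]
out=[]
for th in range(20,46,2):
    t=np.radians(th); a=np.array([0,-np.sin(t),np.cos(t)]); best=(-1,)
    for dx in np.arange(-.004,.0041,.0005):
        for dz in np.arange(-.006,.0061,.0005):
            # full hull minus top where the barrel is
            v=0.5*(score(g,"side",G-.0105*a+np.array([dx,0,dz]),a,(0,215))+score(g,"side",G-.0105*a+np.array([dx,0,dz]),a,(0,180)))
            v2=score(g,"side",G-.0105*a+np.array([dx,0,dz]),a,(325,360))
            v=(v*1.5+v2*.3)/1.8
            if v>best[0]: best=(v,dx,dz)
    print(th,np.round(best,4))
    if th in(26,28,30,32,34,36):
        v=overlay(S,"side",G-.0105*a+np.array([best[1],0,best[2]]),a,(314,160,26,34),9,which=(0,1,3)); cv2.putText(v,str(th),(5,20),0,.6,(0,255,255),2); out.append(v)
cv2.imwrite("pics/ov10.png",np.vstack([np.hstack(out[:3]),np.hstack(out[3:])]))
```

```text
20 [ 9.51854e+01 -1.50000e-03  6.00000e-03]
22 [ 1.004543e+02 -1.500000e-03  6.000000e-03]
24 [ 1.040876e+02 -1.500000e-03  6.000000e-03]
26 [ 1.046066e+02 -1.500000e-03  6.000000e-03]
28 [ 1.002173e+02 -2.000000e-03  6.000000e-03]
30 [ 9.56633e+01 -1.50000e-03  5.00000e-03]
32 [9.36022e+01 4.00000e-03 4.00000e-03]
34 [ 9.35002e+01 -1.50000e-03  3.00000e-03]
36 [ 9.34562e+01 -2.00000e-03  2.00000e-03]
38 [ 9.70169e+01 -2.00000e-03  1.00000e-03]
40 [ 1.010944e+02 -2.500000e-03  0.000000e+00]
42 [ 1.008188e+02 -2.500000e-03 -1.500000e-03]
44 [ 1.012772e+02 -2.000000e-03 -5.000000e-04]
```

View pics/ov10.png

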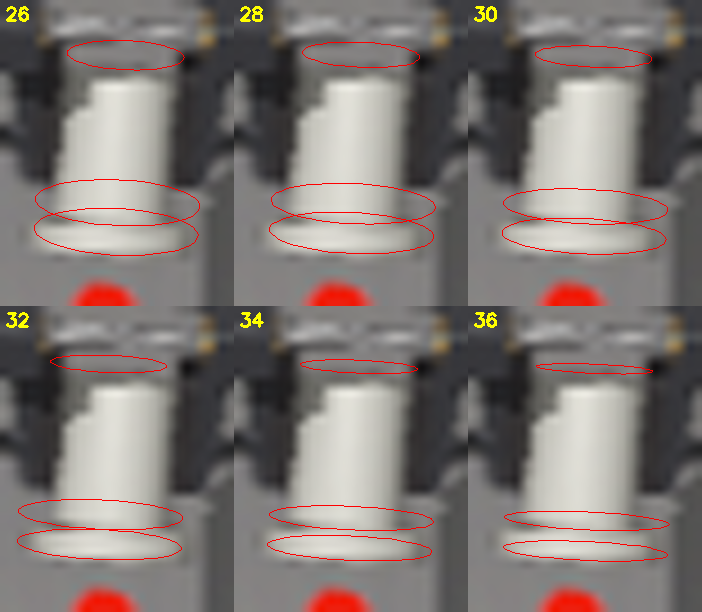

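Run:
```python
from h import *
S=cv2.imread("pics/s9.png")[:,:,::-1]
s=r.get_state(); R=Ro.from_quat(s["eef_rot"]).as_matrix(); G=s["tool_pos"]-.005*R[:,2]
b=(315,178,22,14); k=17; out=[cv2.resize(S[b[1]:b[1]+b[3],b[0]:b[0]+b[2],::-1],None,fx=k,fy=k,interpolation=cv2.INTER_NEAREST)]
for th,dz in((30,.004),(34,.0025),(38,.001)):
    t=np.radians(th); a=np.array([0,-np.sin(t),np.cos(t)])
    out.append(overlay(S,"side",G-.0105*a+np.array([-.0005,0,dz]),a,b,k,which=(0,1,2)))
cv2.imwrite("pics/ov11.png",np.vstack([np.hstack(out[:2]),np.hstack(out[2:])]))
print(S[178:192,315:337].mean(-1).astype(int))
```

```text
[[111  76  58  53  50 114 171 193 203 210 217 218 211 202 191 176 153 106
   54  51  54  56]
 [118  89  59  51  50 136 180 195 203 211 216 216 210 201 190 175 151 105
   56  48  52  60]
 [127 116  99  92  81 140 182 195 204 210 215 216 209 201 189 173 149 103
   59  51  54  80]
 [128 127 128 129 121 150 184 197 206 210 215 216 209 200 188 172 147 118
  120 126 127 111]
 [129 128 128 130 131 157 184 197 206 210 215 215 208 199 187 171 144 114
  118 127 127 127]
 [129 128 128 129 132 159 185 198 206 210 214 214 207 199 186 168 142 116
  120 127 127 106]
 [128 128 130 131 117 112 128 158 176 185 194 195 194 194 183 166 138 107
  109 123 127 106]
 [130 121 140 169 182 191 199 205 210 210 208 200 192 183 172 166 159 151
  140 123 122 106]
 [130 121 141 170 184 192 201 208 213 214 213 212 209 201 194 186 177 166
  148 121 119 106]
 [130 129 141 155 177 194 200 204 209 211 209 206 201 195 189 182 173 160
  142 114 117 105]
 [130 129 129 130 130 122 132 143 137 132 133 150 159 157 148 138 132 131
  124 111 119 108]
 [131 130 130 130 130 131 130 130 129 130 131 132 131 131 128 127 127 129
  130 129 129 108]
 [131 130 130 130 130 131 131 130 130 130 131 133 132 131 129 128 128 130
  131 129 128 108]
 [132 130 130 131 131 132 131 130 126 116 119 124 128 131 130 128 129 130
  130 129 130 108]]
```

View pics/ov11.png

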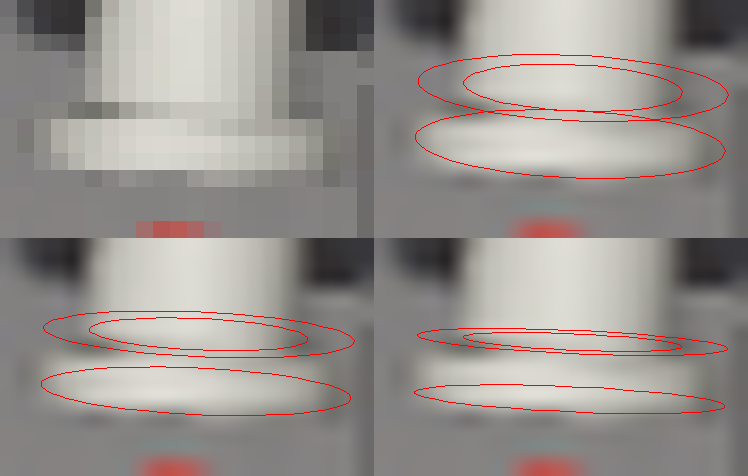

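Now it is seen edge-on: the flange is a flat bar about 3 px thick, with only a slight downward bulge at the front. So the axis is square to the view ray, which gives about 38°, and the first view's fit also peaked at 38. It needs turning back about 8°. I'll push the flange's side against the lower front edge of the hood roof (37 mm lever).

```bash
python3 - <<'E'
from h import *
todo((.5674,-.1692,.25),83.85-180)
E
python3 -m inch '[[1,[1,-1,0],5],[1,[3,-3,0],13],[1,[5,-5,0.5],21],[1,[8,-8,1],29],[1,[11,-11,1.5],37],[1,[13.5,-13.5,2.5],45],[1,[14.8,-14.6,4],53],[1,[14.8,-14.6,5.2],61],[1,[14.8,-14.6,5.2],69],[1,[14.8,-14.6,5.2],77],[1,[14.8,-14.6,5.2],85],[1,[14.8,-14.6,5.2],93],[1,[14.8,-14.6,5.2],96.5],[1,[14.8,-14.6,5.2],96.5]]' 30
python3 -c "
from h import *
todo((.5674,-.1692,.1102),83.85)"
```

```text
t 24.0 pos [ 0.4208 -0.0204  0.3019] zaxis [ 0.  0. -1.] jaw -179.83 F [ 0.1  0.1 -4.3] open 0.41
shift cm [ 14.93 -14.61   5.19] tool-z turn -83.68
clock: 25.4
tool_pos: [0.5675, -0.1669, 0.2499]
eef_rot: [0.054, 0.999, -0.0, -0.0]
contact_force: [0.2, -0.7, -4.1]
opening: 0.412
t 25.4 pos [ 0.5675 -0.1669  0.2499] zaxis [-0. -0. -1.] jaw 83.8 F [ 0.2 -0.7 -4.1] open 0.412
shift cm [-1.000e-02 -2.200e-01  1.397e+01] tool-z turn -0.05
```

```bash
python3 -m inch '[[1,[0,-0.1,2],0],[1,[0,-0.2,5],0],[1,[0,-0.2,8],0],[1,[0,-0.2,10.5],0],[1,[0,-0.2,12.5],0],[1,[0,-0.2,13.6],0],[1,[0,-0.2,14],0],[1,[0,-0.2,14],0],[1,[-0.5,-0.2,14],0],[1,[-1,-0.2,14],0],[1,[-1,-0.2,14],0]]' 30
python3 - <<'E'
from h import *
todo((.5777,-.1703,.1102),83.85)
S=viewer.snapshot("side")
cv2.imwrite("pics/s12.png",cv2.resize(S[150:225,225:325,::-1],None,fx=7,fy=7,interpolation=cv2.INTER_CUBIC))
E
```

```text
clock: 26.5
tool_pos: [0.579, -0.1705, 0.1109]
eef_rot: [0.054, 0.999, -0.0, 0.002]
contact_force: [-0.2, 0.4, -4.6]
opening: 0.409
t 26.5 pos [ 0.579  -0.1705  0.1109] zaxis [ 0.003 -0.    -1.   ] jaw 83.82 F [-0.2  0.4 -4.6] open 0.409
shift cm [0.13 0.   0.07] tool-z turn -0.03
```

View pics/s12.png

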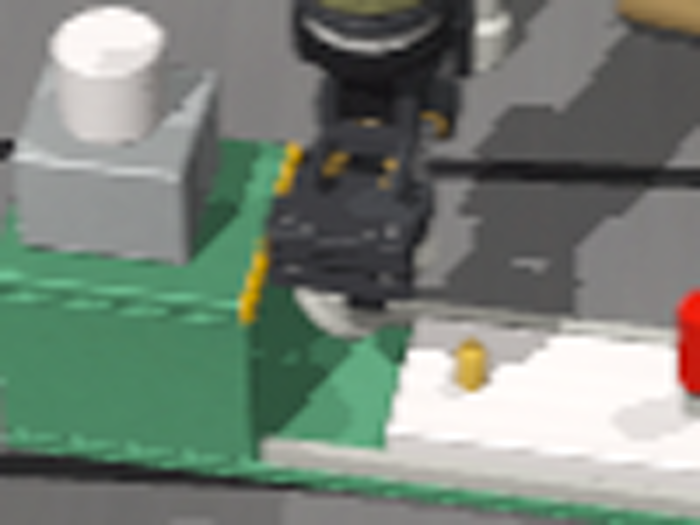

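```bash
python3 -m inch '[[1,[-0.25,0,-0.2],0],[1,[-0.5,0,-0.4],0],[1,[-0.63,0,-0.5],0],[1,[-0.63,0,-0.5],0]]' 12;  python3 -m inch '[[1,[-0.16,0,-0.12],0],[1,[-0.16,0,-0.12],0]]' 12; python3 -m inch '[[1,[-0.16,0,-0.12],0],[1,[-0.16,0,-0.12],0]]' 12
```

```text
clock: 26.95
tool_pos: [0.5838, -0.1711, 0.1153]
eef_rot: [0.054, 0.999, 0.0, 0.0]
contact_force: [-0.4, -0.3, -4.9]
opening: 0.413
clock: 27.15
tool_pos: [0.5852, -0.1712, 0.1163]
eef_rot: [0.054, 0.999, 0.0, 0.0]
contact_force: [0.2, -0.2, -4.6]
opening: 0.413
clock: 27.35
tool_pos: [0.5869, -0.1714, 0.1175]
eef_rot: [0.054, 0.999, 0.0, 0.0]
contact_force: [0.0, 1.7, -4.2]
opening: 0.414
```

```bash
python3 -m inch '[[1,[-0.16,0,-0.12],0],[1,[-0.16,0,-0.12],0]]' 12;  python3 -m inch '[[1,[-0.16,0,-0.12],0],[1,[-0.16,0,-0.12],0]]' 12
```

```text
clock: 27.55
tool_pos: [0.5885, -0.1716, 0.1187]
eef_rot: [0.054, 0.999, 0.0, 0.0]
contact_force: [-0.2, -0.6, -4.4]
opening: 0.411
clock: 27.75
tool_pos: [0.5901, -0.1717, 0.1199]
eef_rot: [0.054, 0.999, 0.0, 0.0]
contact_force: [1.1, 0.4, -3.9]
opening: 0.41
```

```bash
python3 -m inch '[[1,[-0.16,0,-0.12],0],[1,[-0.16,0,-0.12],0]]' 12;  python3 -m inch '[[1,[-0.16,0,-0.12],0],[1,[-0.16,0,-0.12],0]]' 12
```

```text
clock: 27.95
tool_pos: [0.5917, -0.1719, 0.1211]
eef_rot: [0.054, 0.999, 0.0, 0.0]
contact_force: [0.7, -0.3, -3.3]
opening: 0.411
clock: 28.15
tool_pos: [0.5926, -0.1721, 0.1221]
eef_rot: [0.054, 0.999, 0.0, -0.0]
contact_force: [-1.1, 0.5, -4.5]
opening: 0.416
```

```bash
python3 -m inch '[[1,[-0.16,0,-0.12],0],[1,[-0.16,0,-0.12],0]]' 12;  python3 - <<'E'
from h import *
for i in range(1): print(r.get_state()["contact_force"],r.get_state()["tool_pos"])
S=viewer.snapshot("side")
cv2.imwrite("pics/s13.png",cv2.resize(S[150:225,225:325,::-1],None,fx=7,fy=7,interpolation=cv2.INTER_CUBIC))
print(r.get_state()["contact_force"])
E
```

```text
clock: 28.35
tool_pos: [0.5931, -0.1721, 0.1229]
eef_rot: [0.054, 0.999, 0.0, -0.002]
contact_force: [-3.2, 0.4, -4.9]
opening: 0.416
[-3.19332672  0.36551502 -4.87682369] [ 0.59313388 -0.17213487  0.12287747]
[-3.35548674  0.5013156  -4.88198646]
```

View pics/s13.png

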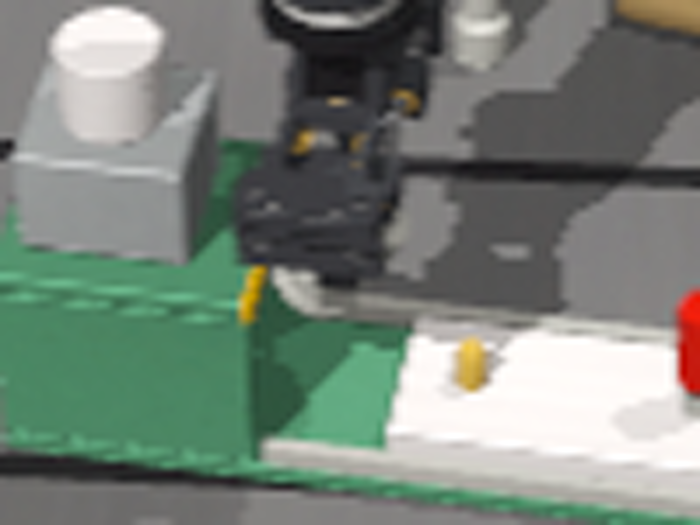

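Contact is established at about (0.592, z 0.1215). That puts the roof edge about 5 mm further in than I estimated, which also explains the earlier slip and agrees with 38°. I'll push on about 4 mm more.

```bash
python3 -m inch '[[1,[-0.16,0,-0.12],0],[1,[-0.16,0,-0.12],0]]' 12;  python3 -m inch '[[1,[-0.16,0,-0.12],0],[1,[-0.16,0,-0.12],0]]' 12; python3 -m inch '[[1,[-0.08,0,-0.06],0],[1,[-0.08,0,-0.06],0]]' 12
```

```text
clock: 28.6
tool_pos: [0.5942, -0.1723, 0.124]
eef_rot: [0.054, 0.999, 0.0, -0.002]
contact_force: [-4.1, 0.7, -5.2]
opening: 0.413
clock: 28.8
tool_pos: [0.5956, -0.1725, 0.1252]
eef_rot: [0.054, 0.999, 0.0, -0.002]
contact_force: [-6.3, 0.4, -5.9]
opening: 0.413
clock: 29.0
tool_pos: [0.5959, -0.1725, 0.1256]
eef_rot: [0.054, 0.999, 0.0, -0.003]
contact_force: [-5.9, 1.7, -5.1]
opening: 0.415
```

```bash
python3 -m inch '[[1,[0.5,0,0.3],0],[1,[1.5,0,0.6],0],[1,[3,0,0.3],0],[1,[4,0,-2],0],[1,[4,0,-5],0],[1,[4,0,-9],0],[1,[4,0,-13],0],[1,[4,0,-16.5],0],[1,[4,0,-17.5],0],[1,[4,0,-17.5],0]]' 30
python3 -c "
from h import *
todo((.421,-.0205,.302),180.2)"
```

```text
clock: 30.0
tool_pos: [0.5601, -0.1686, 0.3028]
eef_rot: [0.054, 0.999, -0.0, 0.003]
contact_force: [-0.1, -0.3, -5.4]
opening: 0.404
t 30.0 pos [ 0.5601 -0.1686  0.3028] zaxis [ 0.005 -0.001 -1.   ] jaw 83.81 F [-0.1 -0.3 -5.4] open 0.404
shift cm [ 1.543e+01  1.322e+01 -1.000e-02] tool-z turn 83.61
```

```bash
python3 -m inch '[[1,[1,1,0],-5],[1,[3,3,0],-13],[1,[6,6,0],-21],[1,[9,9,0],-29],[1,[12,11.5,0],-37],[1,[14.5,13,0],-45],[1,[15.4,13.2,0],-53],[1,[15.4,13.2,0],-61],[1,[15.4,13.2,0],-69],[1,[15.4,13.2,0],-77],[1,[15.4,13.2,0],-85],[1,[15.4,13.2,0],-93],[1,[15.4,13.2,0],-96],[1,[15.4,13.2,0],-96],[1,[15.4,13.2,0],-96]]' 30
python3 - <<'E'
from h import *
S=viewer.snapshot("side")
cv2.imwrite("pics/s14.png",S[:,:,::-1])
s=r.get_state(); R=Ro.from_quat(s["eef_rot"]).as_matrix(); G=s["tool_pos"]-.005*R[:,2]; print(s["tool_pos"],R[:,0].round(3),s["clock"])
b=(312,176,28,16); k=13; out=[cv2.resize(S[b[1]:b[1]+b[3],b[0]:b[0]+b[2],::-1],None,fx=k,fy=k,interpolation=cv2.INTER_NEAREST)]
for th,dz in((26,.003),(30,.002),(34,.0015)):
    t=np.radians(th); h=R[:,0]; a=h*np.sin(t)+np.array([0,0,np.cos(t)])
    out.append(overlay(S,"side",G-.0105*a+np.array([-.0005,0,dz]),a,b,k,which=(0,1,2)))
cv2.imwrite("pics/ov14.png",np.vstack([np.hstack(out[:2]),np.hstack(out[2:])]))
E
```

```text
clock: 31.5
tool_pos: [0.4192, -0.0207, 0.3002]
eef_rot: [-0.705, 0.709, 0.001, -0.0]
contact_force: [-0.1, 0.2, -3.1]
opening: 0.409
[ 0.41934386 -0.02067429  0.30051124] [-0.005 -1.    -0.001] 31.55
```

View pics/ov14.png

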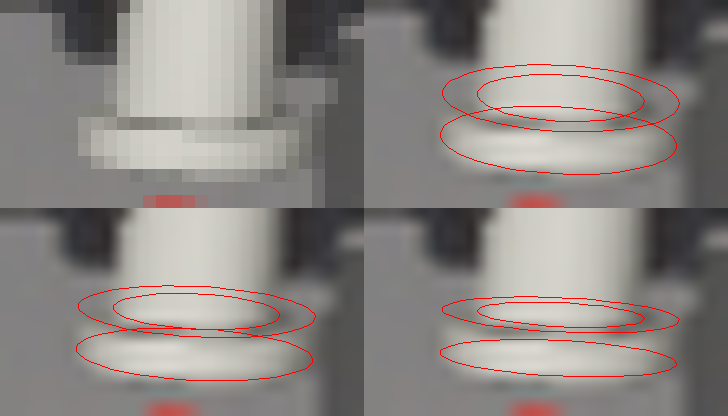

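```bash
cat > prof.py <<'E'
from h import *
from scipy.optimize import least_squares
def mask_cov(S,rows,cols,bg=129.):
    g=S.astype(float).mean(-1); return g[rows[0]:rows[1],cols[0]:cols[1]]
def coverage(c,a,b,k=16,which=(0,1)):
    x,y,w,h=b; m=np.zeros((h*k,w*k),np.uint8)
    P_=bush_pts(c,a,np.array([1.,.3,0]))
    for grp in ((0,1),(2,3)):
        q=np.vstack([proj("side",P_[i]) for i in grp]); q=(q-[x,y]+.5)*k-.5
        cv2.fillConvexPoly(m,cv2.convexHull(np.round(q).astype(np.int32)),1)
    return m.reshape(h,k,w,k).mean((1,3))
E
python3 - <<'E'
from prof import *
def run(f,pos,hx,b,fr):
    S=cv2.imread(f)[:,:,::-1].astype(float).mean(-1); x,y,w,h=b; I=S[y:y+h,x:x+w]
    obs=np.clip((I-131)/(195-131),0,1)
    G=pos+np.array([0,0,.005]); r0=fr
    for th in range(24,47,2):
        t=np.radians(th); a=hx*np.sin(t)+np.array([0,0,np.cos(t)]); best=(9e9,)
        for dx in np.arange(-.003,.0031,.001):
            for dz in np.arange(-.006,.0061,.0005):
                m=coverage(G-.0105*a+np.array([dx,0,dz]),a,b,8)
                e=((m-obs)[r0]**2).sum()
                if e<best[0]: best=(e,dx,dz)
        print(th,np.round(best,4))
# rows window: 182..191
run("pics/s9.png",np.array([0.42083,-0.02038,0.30190]),np.array([-.003,-1,0]),(314,178,22,13),np.s_[4:13])
print()
run("pics/s14.png",np.array([0.41934,-0.02067,0.30051]),np.array([-.005,-1,0]),(315,179,22,12),np.s_[4:12])
S=cv2.imread("pics/s14.png").mean(-1).astype(int); print(S[181:192,315:339])
E
```

```text
24 [2.92545e+01 3.00000e-03 6.00000e-03]
26 [2.909e+01 3.000e-03 6.000e-03]
28 [2.90824e+01 3.00000e-03 6.00000e-03]
30 [2.93324e+01 3.00000e-03 5.00000e-03]
32 [2.82998e+01 3.00000e-03 4.00000e-03]
34 [2.68066e+01 3.00000e-03 2.50000e-03]
36 [2.50467e+01 3.00000e-03 2.00000e-03]
38 [2.35163e+01 3.00000e-03 1.00000e-03]
40 [2.13584e+01 3.00000e-03 0.00000e+00]
42 [ 2.04502e+01  2.00000e-03 -1.00000e-03]
44 [2.09498e+01 2.00000e-03 0.00000e+00]
46 [2.24998e+01 2.00000e-03 0.00000e+00]

24 [3.19077e+01 3.00000e-03 4.50000e-03]
26 [3.22107e+01 3.00000e-03 4.00000e-03]
28 [3.26743e+01 3.00000e-03 3.00000e-03]
30 [3.2454e+01 3.0000e-03 2.0000e-03]
32 [3.16125e+01 1.00000e-03 1.00000e-03]
34 [3.01222e+01 3.00000e-03 0.00000e+00]
36 [ 2.84476e+01  3.00000e-03 -5.00000e-04]
38 [ 2.71898e+01  1.00000e-03 -1.50000e-03]
40 [ 2.45117e+01  3.00000e-03 -2.50000e-03]
42 [ 2.35374e+01  3.00000e-03 -3.00000e-03]
44 [ 2.38184e+01  3.00000e-03 -3.00000e-03]
46 [ 2.5895e+01  3.0000e-03 -2.5000e-03]
[[128 127 127 129 129 137 165 187 196 203 204 207 206 200 194 180 160 131
  100  90  97  90  80  82]
 [129
[... 305 characters left out ...]
28 128 150 157 149 133 124 128 137 144 165 173 169 162 138 109 114
  124 123 117  97  81  82]
 [130 128 127 149 174 186 194 201 205 206 206 195 185 181 177 172 171 170
  160 141 119  94  81  82]
 [130 130 130 154 176 186 194 200 204 207 206 205 205 201 194 188 180 169
  155 134 113  93  81  82]
 [130 130 130 132 152 170 188 198 202 205 204 200 199 195 189 184 175 164
  150 124 112  99  82  82]
 [131 130 130 130 130 131 131 122 132 136 132 148 158 155 152 147 140 126
  120 125 129 108  83  83]
 [131 130 130 130 130 131 130 131 130 130 131 132 131 131 129 127 128 130
  131 128 129 107  84  84]
 [132 131 130 130 132 131 131 131 125 117 119 123 129 131 130 128 129 131
  130 129 129 108  83  83]]
```

The flange's top face is in shadow, about as dark as the table, so a plain hull fit overestimates the tilt. I'll fit with a small shaded model on both pictures.

```bash
cat > shade.py <<'E'
from h import *
from scipy.optimize import minimize
K=12
def poly(m,q,val):
    cv2.fillConvexPoly(m,cv2.convexHull(np.round(q*16).astype(np.int32)),val,shift=4)
def render(c,a,b,top):
    x,y,w,h=b; lab=np.zeros((h*K,w*K),np.uint8); Q=[((proj("side",p)-[x,y]+.5)*K-.5) for p in bush_pts(c,a,np.array([1.,.3,0]))]
    poly(lab,np.vstack([Q[0],Q[1]]),1); 
    poly(lab,Q[1],2); poly(lab,np.vstack([Q[2],Q[3]]),3)
    return lab
def model(S,pos,hx,b,th,dx,dz,top):
    t=np.radians(th); a=hx*np.sin(t)+np.array([0,0,np.cos(t)]); c=pos+np.array([0,0,.005])-.0105*a+np.array([dx,0,dz])
    lab=render(c,a,b,top); x,y,w,h=b
    u=np.arange(w*K)/K+x
    cx=proj("side",c-.025*a)[0,0]; bx=proj("side",c)[0,0]
    fl=(u-cx)/8.7; br=(u-bx)/6.1
    sh=lambda v:np.interp(v,[-1,-.7,-.3,0,.3,.7,1],[160,188,205,208,203,180,150])
    img=np.where(lab==0,129,np.where(lab==1,sh(fl)[None],np.where(lab==2,top,sh(br)[None])))
    return img.reshape(h,K,w,K).mean((1,3))
def run(f,pos,hx,b):
    S=cv2.imread(f).mean(-1); x,y,w,h=b; I=S[y:y+h,x:x+w]
    for th in range(22,44,2):
        best=(9e9,)
        for top in(100,120):
          for dx in np.arange(-.003,.0031,.0015):
            for dz in np.arange(-.004,.0061,.0005):
                e=np.sqrt(((model(S,pos,hx,b,th,dx,dz,top)-I)**2).mean())
                if e<best[0]: best=(e,dx,dz,top)
        print(th,np.round(best,4))
E
python3 - <<'E'
from shade import *
run("pics/s9.png",np.array([0.42083,-0.02038,0.30190]),np.array([-.003,-1,0]),(315,181,20,10)); print()
run("pics/s14.png",np.array([0.41934,-0.02067,0.30051]),np.array([-.005,-1,0]),(315,182,20,10))
E
```

```text
22 [1.53688e+01 1.50000e-03 6.00000e-03 1.20000e+02]
24 [1.44816e+01 1.50000e-03 5.50000e-03 1.20000e+02]
26 [1.36366e+01 1.50000e-03 5.00000e-03 1.20000e+02]
28 [1.28792e+01 1.50000e-03 4.00000e-03 1.20000e+02]
30 [1.21281e+01 1.50000e-03 3.50000e-03 1.20000e+02]
32 [1.16523e+01 1.50000e-03 3.00000e-03 1.20000e+02]
34 [1.1278e+01 1.5000e-03 2.0000e-03 1.2000e+02]
36 [1.09297e+01 1.50000e-03 1.00000e-03 1.00000e+02]
38 [1.09189e+01 1.50000e-03 5.00000e-04 1.00000e+02]
40 [ 1.12799e+01  1.50000e-03 -5.00000e-04  1.00000e+02]
42 [ 1.25842e+01  1.50000e-03 -1.50000e-03  1.00000e+02]

22 [9.8403e+00 1.5000e-03 3.5000e-03 1.2000e+02]
24 [9.3281e+00 1.5000e-03 3.0000e-03 1.2000e+02]
26 [8.9579e+00 1.5000e-03 2.5000e-03 1.2000e+02]
28 [8.7797e+00 1.5000e-03 2.0000e-03 1.2000e+02]
30 [8.9689e+00 1.5000e-03 1.5000e-03 1.2000e+02]
32 [9.2664e+00 1.5000e-03 5.0000e-04 1.0000e+02]
34 [9.6596e+00 1.5000e-03 0.0000e+00 1.0000e+02]
36 [ 1.06112e+01  1.50000e-03 -5.00000e-04  1.00000e+02]
38 [ 1.20283e+01  1.50000e-03 -1.50000e-03  1.00000e+02]
40 [ 1.3448e+01  0.0000e+00 -3.0000e-03  1.0000e+02]
42 [ 1.5427e+01  1.5000e-03 -4.0000e-03  1.0000e+02]
```

The fit gives about 37° before the push-back and about 29° now, which matches the mechanical −8°. Next I travel to above the focus with the flange turned back towards +x.

Run:
```python
from h import *
todo((.597,.2355,.34),90.5)
```

```text
t 31.55 pos [ 0.4193 -0.0207  0.3005] zaxis [-0.002  0.001 -1.   ] jaw 179.74 F [ 0.4  0.8 -3.4] open 0.413
shift cm [-25.7  -17.64  -3.96] tool-z turn 89.24
```

```bash
python3 -m inch '[[1,[0,0,-1],5],[1,[-1,-1,-3],13],[1,[-3,-3,-4],21],[1,[-6,-5,-4],29],[1,[-9,-7,-4],37],[1,[-12.5,-9,-4],45],[1,[-16,-11.5,-4],53],[1,[-19.5,-13.5,-4],61],[1,[-22.5,-15.5,-4],69],[1,[-24.5,-17,-4],77],[1,[-25.7,-17.6,-4],85],[1,[-25.7,-17.6,-4],89.2],[1,[-25.7,-17.6,-4],89.2],[1,[-25.7,-17.6,-4],89.2],[1,[-25.7,-17.6,-4],89.2]]' 30
python3 - <<'E'
from h import *
todo((.597,.2355,.2046),90.5)
S=viewer.snapshot("side");T=viewer.snapshot("top");cv2.imwrite("pics/s15.png",S[:,:,::-1]);cv2.imwrite("pics/t15.png",T[:,:,::-1])
cv2.imwrite("pics/c15.png",cv2.resize(S[200:320,190:310,::-1],None,fx=6,fy=6,interpolation=cv2.INTER_CUBIC)[:600])
E
```

```text
clock: 33.05
tool_pos: [0.5965, 0.2353, 0.3411]
eef_rot: [-0.006, 1.0, -0.0, -0.0]
contact_force: [-1.2, 0.8, -3.8]
opening: 0.41
t 33.05 pos [0.5965 0.2353 0.3411] zaxis [-0.    -0.001 -1.   ] jaw 90.64 F [-1.2  0.8 -3.8] open 0.41
shift cm [-0.06  0.03 13.65] tool-z turn 0.14
```

View pics/c15.png

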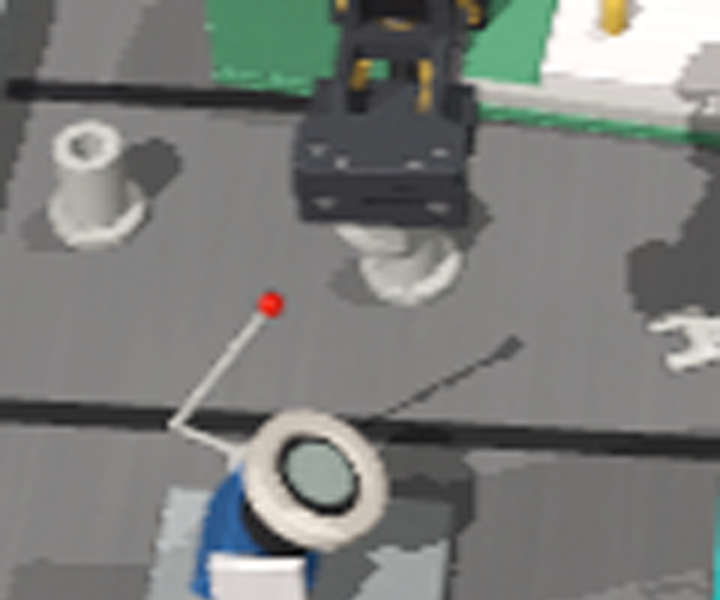

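The finger ball is at crop (270,305), the lens at (320,472), and the held flange is at (370,235) in front of a spare on the table. The way down is clear.

```bash
python3 -m inch '[[1,[0,0,2],0],[1,[0,0,5],0],[1,[0,0,8],0],[1,[0,0,10.5],0],[1,[0,0,12.5],0],[1,[0,0,13.4],0],[1,[0,0,13.6],0],[1,[0,0,13.6],0],[1,[0,0,13.6],0]]' 30
python3 - <<'E'
from ov import *
todo((.597,.2355,.2046),90.5)
S=viewer.snapshot("side");T=viewer.snapshot("top");cv2.imwrite("pics/s16.png",S[:,:,::-1]);cv2.imwrite("pics/t16.png",T[:,:,::-1])
a=np.array([-.5,0,.866]); F=np.array([.5997,.2364,.2016])
cv2.imwrite("pics/c16.png",np.hstack([cv2.resize(S[215:295,205:285,::-1],None,fx=7,fy=7,interpolation=cv2.INTER_CUBIC)]))
cv2.imwrite("pics/c16o.png",overlay(S,"side",F,a,(205,215,80,80),7))
E
```

```text
clock: 34.05
tool_pos: [0.5974, 0.2363, 0.2067]
eef_rot: [-0.005, 1.0, 0.001, 0.001]
contact_force: [1.3, 0.7, -3.5]
opening: 0.409
t 34.05 pos [0.5974 0.2363 0.2067] zaxis [ 0.002  0.001 -1.   ] jaw 90.61 F [ 1.3  0.7 -3.5] open 0.409
shift cm [ 0.05 -0.08  0.21] tool-z turn 0.11
```

View pics/c16.png

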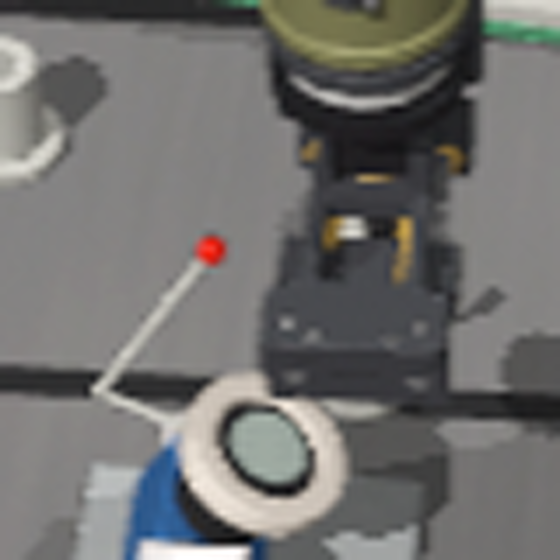

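View pics/c16o.png

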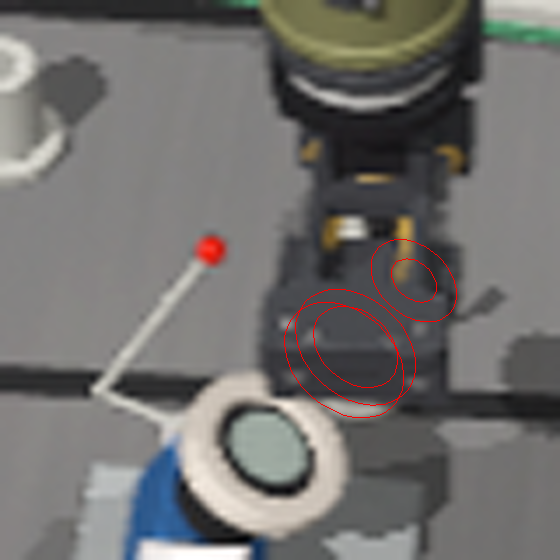

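View pics/t16.png

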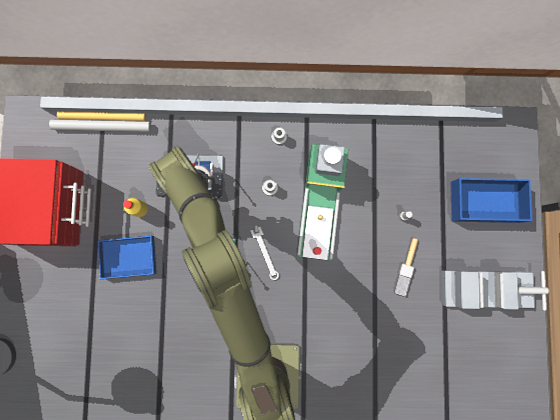

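The visible sliver of the flange at crop (365,410) agrees with the model drawn at the focus to within a pixel, and the gripper clears the finger ball at (210,250). I'll let it settle and read the pose.

```bash
python3 -m inch '[[1,[0.05,-0.05,0.05],0],[1,[0.05,-0.05,0.05],0],[1,[0.05,-0.05,0.05],0],[1,[0.05,-0.05,0.05],0],[1,[0.05,-0.05,0.05],0]]' 40
python3 - <<'E'
from ov import *
todo((.597,.2355,.2055),90.5)
S=viewer.snapshot("side")
a=np.array([-.5,0,.866])
o=[cv2.resize(S[250:285,235:275,::-1],None,fx=9,fy=9,interpolation=cv2.INTER_CUBIC)]
o.append(overlay(S,"side",np.array([.5988,.2384,.2016]),a,(235,250,40,35),9,which=(0,1)))
o.append(overlay(S,"side",np.array([.5997,.2369,.2020]),a,(235,250,40,35),9,which=(0,1)))
o.append(overlay(S,"side",r.get_state()["tool_pos"]+np.array([.002,0,-.003]),a,(235,250,40,35),9,which=(0,1)))
cv2.imwrite("pics/c17.png",np.vstack([np.hstack(o[:2]),np.hstack(o[2:])]))
E
```

```text
clock: 34.65
tool_pos: [0.5962, 0.2354, 0.2049]
eef_rot: [-0.005, 1.0, 0.0, 0.0]
contact_force: [0.2, -0.5, -4.3]
opening: 0.414
t 34.65 pos [0.5962 0.2354 0.2049] zaxis [ 0.  0. -1.] jaw 90.62 F [ 0.2 -0.5 -4.3] open 0.414
shift cm [-0.08  0.01 -0.06] tool-z turn 0.12
```

View pics/c17.png

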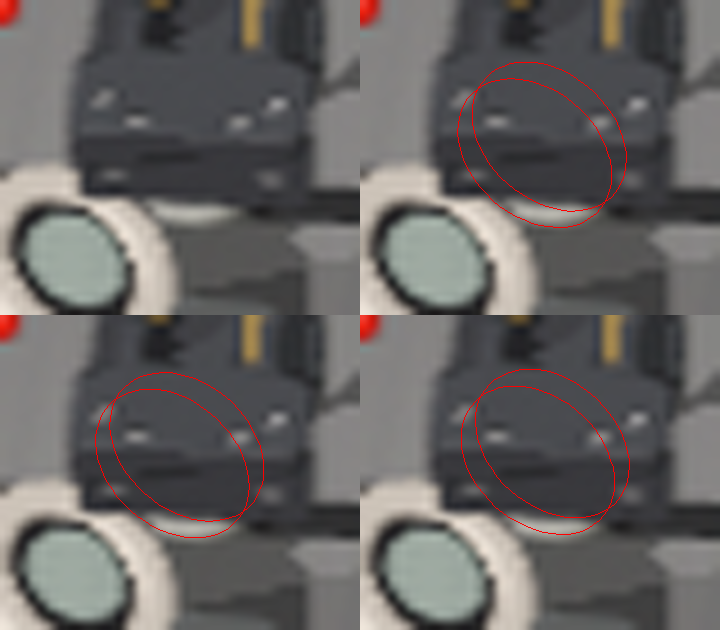

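The sliver's bottom edge (crop row 222) sits on the triangulated focus model (222) and within about 1.5 mm of the other two estimates. The top view still shows the knob at (317,251), so the carriage is still out. I'll do a final stillness check and hand in.

```bash
python3 -m inch '[[1,[0,0,0],0],[1,[0,0,0],0],[1,[0,0,0],0],[1,[0,0,0],0]]' 40
python3 - <<'E'
from h import *
s=r.get_state(); print(s["tool_pos"],abs(s["qd"]).max(),s["contact_force"],s["opening"],s["clock"])
r.finish_job()
E
```

```text
clock: 35.1
tool_pos: [0.5961, 0.2354, 0.2049]
eef_rot: [-0.005, 1.0, 0.0, -0.0]
contact_force: [0.1, -0.2, -3.5]
opening: 0.41
[0.59612933 0.23542212 0.20487703] 0.0021856924203477123 [ 0.06258204 -0.22506859 -3.45067278] 0.4099302848771188 35.1
the job is handed in; nothing more can be done
```

I handed the job in at 35.1 s, with the bushing held still at the focus of the grey inspector, flange towards the lens. No verdict is reported, and the tilt and centre are estimates, not exact readings.

**What I did**
- I pulled the carriage by its knob until it met the stop. The pull was about 140 mm, and pushing on raised the force without moving it.
- I lifted the bushing off the post. The moves allow no tilt of the tool, so I turned the bushing within the pads, first against the top front edge of the hood roof, then back against its lower edge.
- I then carried it to the focus.

**Last checks**
- **Tilt:** the picture fit gave about 29°, give or take 2–3°, against the 30° wanted. An earlier fit read about 37°, which is why I pushed it back. A plain outline fit disagreed, reading about 42°. I discounted it because the shadowed flange face matched the table's brightness.
- **Centre:** at the focus, the visible edge of the flange lies within about 1.5 mm of where the model puts it. Estimates of where the bushing's centre sits in the gripper differ by 2–3 mm, and most of the bushing was hidden by the gripper there.
- **Carriage and table:** in the top picture, taken about 1 s before hand-in, the knob is where I left it, so the carriage is still out. Nothing else on the table looked moved in the pictures, and no touch on the camera was felt.
- **Stillness:** joint speeds were about 0.002 rad/s at hand-in, with a 40 N grip and the bushing's weight still showing on the wrist.

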